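# Ready the transformer test bench

### The job

Get the transformer test station ready: roll every blue transformer standing on the bench along on its rim into the dock bay straight ahead of it, so that it stands between the rubber strips and square to the dock; do not lift or drag them, or let them topple onto their faces. Lay both heavy-headed probes in the tray, one down the middle of each lane with the red head at the red-striped end, picked up at their balance point so that they stay level as they are carried. When all that is in place, push the toggle lever fully over to on, and leave the other things on the bench where they are.

Things in the scene. Friction and masses are not known exactly. Their poses are not given: they have to be found in the camera images.
- toroid1: toroidal transformer (may be absent): solid blue disc, 76 mm across, 40 mm thick, 0.45 kg, black resin and brass insert in each face. Starts standing on its rim. Origin at the disc's centre, 38 mm above the bench; body y = the disc's axis (level while it stands); body z points to a small yellow mark on the rim, which starts on top. Pushed gently at the rim, it rolls and soon stops by itself.
- toroid2: toroidal transformer (may be absent): solid blue disc, 76 mm across, 40 mm thick, 0.45 kg, black resin and brass insert in each face. Starts standing on its rim. Origin at the disc's centre, 38 mm above the bench; body y = the disc's axis (level while it stands); body z points to a small yellow mark on the rim, which starts on top. Pushed gently at the rim, it rolls and soon stops by itself.
- toroid3: toroidal transformer (may be absent): solid blue disc, 76 mm across, 40 mm thick, 0.45 kg, black resin and brass insert in each face. Starts standing on its rim. Origin at the disc's centre, 38 mm above the bench; body y = the disc's axis (level while it stands); body z points to a small yellow mark on the rim, which starts on top. Pushed gently at the rim, it rolls and soon stops by itself.
- toroid4: toroidal transformer (may be absent): solid blue disc, 76 mm across, 40 mm thick, 0.45 kg, black resin and brass insert in each face. Starts standing on its rim. Origin at the disc's centre, 38 mm above the bench; body y = the disc's axis (level while it stands); body z points to a small yellow mark on the rim, which starts on top. Pushed gently at the rim, it rolls and soon stops by itself.
- dock: fixed test dock. Origin on the bench at its middle; x points away from the robot. Two black rubber strips 300 mm long along y: near lip, a ramp from 0 high at x -38 mm to 2.6 at -14.5, then a step down; far stop at x 24 to 36 mm, 8 mm high. A docked transformer stands on the bench between them. Four yellow bays, 80 mm apart. Each starts 105 to 150 mm before the bay of its number (toroid1: bay1).
- bay1 (a point): centre of a dock bay, at bench height, at dock y = -120 mm (rightmost); the transformer's centre belongs 38 mm above it, its axis along the dock's y. Axes as the dock's
- bay2 (a point): centre of a dock bay, at bench height, at dock y = -40 mm; the transformer's centre belongs 38 mm above it, its axis along the dock's y. Axes as the dock's
- bay3 (a point): centre of a dock bay, at bench height, at dock y = +40 mm; the transformer's centre belongs 38 mm above it, its axis along the dock's y. Axes as the dock's
- bay4 (a point): centre of a dock bay, at bench height, at dock y = +120 mm (leftmost); the transformer's centre belongs 38 mm above it, its axis along the dock's y. Axes as the dock's
- probe1: high-voltage probe, about 0.36 kg, 190 mm long. Origin on its long axis at the balance point; x runs to the head. Red head (heavy): block 40 x 36 x 36 mm, x 20 to 60 mm. Grey shaft: square bar 16 x 16 mm, x -130 to 20. Black end plate: 36 x 36 mm, x -130 to -122. Lies on head and end plate: axis 18 mm and shaft's underside 10 mm above the surface.
- probe1_head (a point): middle of this probe's red head, 40 mm from the balance point
- probe2: high-voltage probe, about 0.36 kg, 190 mm long. Origin on its long axis at the balance point; x runs to the head. Red head (heavy): block 40 x 36 x 36 mm, x 20 to 60 mm. Grey shaft: square bar 16 x 16 mm, x -130 to 20. Black end plate: 36 x 36 mm, x -130 to -122. Lies on head and end plate: axis 18 mm and shaft's underside 10 mm above the surface.
- probe2_head (a point): middle of this probe's red head, 40 mm from the balance point
- tray: fixed white tray, 220 mm long in x, 170 wide in y, floor 6 mm thick. Origin at the middle of its underside. Three grey ribs along x (y = -81, 0, 81 mm; 8 wide, tops 18 mm above the bench) bound two open-ended lanes 73 mm wide. A red stripe on the floor marks the head end, x 83 to 105 mm.
- lane1 (a point): centre of a tray lane, on its floor, at tray y = -40.5 mm; axes as the tray's
- lane2 (a point): centre of a tray lane, on its floor, at tray y = +40.5 mm; axes as the tray's
- switch_base: yellow block 70 x 50 x 25 mm (fixed) that carries the toggle lever; origin in the middle of its underside; the lever turns about the block's y axis, 22 mm above the bench
- switch_tip (a point): centre of the red ball (26 mm in diameter) on the end of the toggle lever, 80 mm from the pivot; the stem is 10 mm thick
- switch (a joint): toggle lever angle, rad: 0 = off, leaning 0.5 rad to the block's -x; 1.0 = on, leaning 0.5 rad to its +x. It stays where it is left; about 1 N at the ball moves it
- solvent: clear glass solvent bottle with red cap, 56 mm in diameter, 130 tall, standing; not part of the job. Origin at the middle of its underside
- mug: blue ceramic mug, 76 mm across, 85 tall, standing; not part of the job. Origin at the middle of its underside
- driver: screwdriver with blue handle, 170 mm long, lying; not part of the job. Origin at the middle of its underside (on the bench, midway along its length)
- multimeter: yellow hand-held multimeter, 130 x 75 x 35 mm, lying; not part of the job. Origin at the middle of its underside
- tape: roll of white tape, 90 mm across, 22 high, lying flat; not part of the job. Origin at the middle of its underside
There are look-alikes about, which are no part of the job. What is shaped like the switch_base but green is not meant.

How it is judged:
By the outcome, as a careful person would: the job done as asked, in the order asked, and still so for the second after the job is handed in, with the robot touching nothing.
Of toroid1, toroid2, toroid3, toroid4 only 3 to 4 are there at a start; the rules pass over those that are not, and their reading is None.
At some moment in a run one of probe1, probe2 may be knocked a few centimetres aside while the robot is not near it.
It also fails if it takes over 208 s, if anything falls off the work surface, if the arm or the gripper's body presses on something with over 40 N, if the wrist force passes 120 N, or if a joint passes its speed limit or range.

### The arm

A 6-joint arm with a two-finger parallel gripper is mounted at the origin on the work surface. World frame = base frame: x ahead of the robot, y to its left, z up, the work surface at z = 0. Lengths are in mm, angles in rad, forces in N, time in s.
With the tool pointing down it reaches from about 350 to 775 mm from the base axis. Payload 7.3 kg.
Tool frame: the origin (TCP) lies midway between the tips of the shut fingers; the grasp point (between the pads) lies 19 mm behind it; z points along the fingers, y is the line along which they close (so a half turn about z gives the same grasp; the last joint's range is limited). The gripper opens to 92 mm and grips with 3 to 60 N. Pads are 19 mm wide; open, the fingers measure 130 mm over their backs; the gripper's body (75 mm by 190 mm) begins 47 mm behind the grasp point.
Start: joints at [-0.146, 0.342, 1.524, -0, 1.275, -0.146], TCP at [525.019, 0.019, 226.741] pointing down, gripper open.
Joint ranges: [-2.53, 2.53], [-0.77, 2.02], [0.04, 2.7], [-1, 4.14], [0.28, 2.66], [-3.11, 3.11]. Speed limits (rad/s): [2.57, 2.57, 3.14, 3.14, 3.14, 3.14].

### API

Orientations are given as a unit quaternion [x, y, z, w].
In Python, from rig import observe, read_camera, close_job gives the robot as it stands.
- The arm moves only by the tool carry_out, never from a script. Its argument "steps" is a list of rows, each an object of numbers: "x", "y", "z": the shift along the tool's x, y, z each as a share of 0.5 m, from -1 to 1; "wx", "wy", "wz": the turn, a rotation vector about the tool's x, y, z each as a share of 0.5 rad, from -1 to 1; "fingers": the opening, from 0 (shut) to 1 (fully open). In form: [{"x": .., "y": .., "z": .., "wx": .., "wy": .., "wz": .., "fingers": ..}, ...]. A call has 1 to 20 rows; each row is the pose to reach, as a shift and turn from the pose commanded when the call began, along the tool's axes at that moment; what a row does not reach only later rows make up. A row lasts 1/8 s, in which the tool goes at most 62.5 mm and 10.7 degrees, less where a joint would pass 70% of its speed; a pose out of reach is approached as far as the arm can. A call with a number of a shift or a turn outside -1 to 1 is refused whole. A call with a gripper value outside its range is refused whole. The fingers move at their own pace and stop on an object; "force" is the grip in N (left out, the last holds). Time passes only in rows, so rows that repeat a pose let the fingers close. It gives the time, the measured TCP pose, the force, the opening and the grip force at its end, in the units of the state.
- observe(): the state, without advancing time (a new reading comes with each control period).
- read_camera(name): name is "scene" or "side" or "wrist"; returns a dict with "frame" (420x560x3 uint8, blue, green, red), "z_map" (420x560 float32, mm along the optical axis (not along the pixel's ray), 0 where there is no reading), "mtx" (3x3 intrinsics, pixels), "dist" ([k1, k2, p1, p2, k3] as OpenCV has them; the pictures are not rectified), "cam_to_world" (4x4, takes a point from camera to world coordinates); the wrist camera has in their place "hand_eye" (4x4, takes a point from camera to tool coordinates, whose origin is the TCP and whose axes are the flange's). Camera axes: x right, y down, z forward; pixel columns grow to the right and rows downward; lengths in mm; the calibration is good to about 2 mm. A picture is of the moment at which its call begins: read the wrist's pose just before it.
- close_job(): hands the job in; it is judged then, once.
The state is a dict: "clock": time; "qpos": joint angles; "joint_vel": joint speeds; "tau": joint torques, N m; "ee_pos": TCP position; "eef_rot": TCP orientation; "force": force on the tool from outside, world axes, zero at the start; "moment": the same for the moment, N m; "finger_gap": finger opening in mm; "finger_force": force on a finger pad.
Only numpy, scipy, OpenCV 4.12 (cv2) and the standard library are available. Lean on these libraries where they do the work, as an engineer would, in place of code of your own. Each camera call takes 0.05 s, during which the arm holds its last target. There are 200 camera calls.

## Working session

There is one attempt and no reset: what is moved stays moved. The work goes in short steps, Python scripts to look and compute and a tool call to move; the robot and the scene stay as the last step left them, time stands still between calls to the robot, and variables do not carry over. Pictures are saved under pics/ and viewed, at most 14 in all, crops included, and the job is handed in when it is done.

Besides the shell and the picture viewer there is one more tool, called after "Emit:" as name(argument=value, ...), one argument or row to a line, values as JSON. carry_out: Moves the arm, as the interface text tells. Its arguments: {"type":"object","properties":{"steps":{"type":"array"},"force":{"type":"number"}},"required":["steps"]}

```bash
mkdir -p pics; ls; cat > h.py <<'E'
import numpy as np, cv2
from rig import observe, read_camera, close_job
from scipy.spatial.transform import Rotation as R
def cam(n):
    s=observe(); c=read_camera(n)
    if n=="wrist":
        T=np.eye(4);T[:3,:3]=R.from_quat(s["eef_rot"]).as_matrix();T[:3,3]=s["ee_pos"]
        c["T"]=T@c["hand_eye"]
    else: c["T"]=np.array(c["cam_to_world"])
    return c
def cloud(c):
    h,w=c["z_map"].shape
    v,u=np.mgrid[:h,:w]
    p=cv2.undistortPoints(np.stack([u,v],-1).reshape(-1,1,2).astype(np.float64),np.array(c["mtx"]),np.array(c["dist"])).reshape(h,w,2)
    z=c["z_map"][...,None]
    P=np.concatenate([p*z,z],-1)
    W=P@c["T"][:3,:3].T+c["T"][:3,3]
    W[c["z_map"]<=0]=np.nan
    return W
def hit(c,uv,z):
    p=cv2.undistortPoints(np.array(uv,float).reshape(-1,1,2),np.array(c["mtx"]),np.array(c["dist"])).reshape(-1,2)
    d=np.c_[p,np.ones(len(p))]@c["T"][:3,:3].T; o=c["T"][:3,3]
    return o+d*((z-o[2])/d[:,2:])
E
python3 - <<'E'
from h import *
print(observe())
for n in ["scene","side","wrist"]:
    c=cam(n); cv2.imwrite(f"pics/{n}0.png",c["frame"]); print(n,c["T"].round(2).tolist(),np.array(c["mtx"]).tolist()); np.savez(f"{n}0.npz",**c)
E
```

```text
pics
{'clock': 0.0, 'qpos': array([-1.45984626e-01,  3.42705566e-01,  1.52503172e+00, -2.40661129e-05,
        1.27538095e+00, -1.45998336e-01]), 'joint_vel': array([ 3.48891875e-05, -1.84100315e-03,  6.58575761e-04, -4.73483925e-04,
       -3.19596742e-05, -1.03243494e-03]), 'tau': array([ 7.61924657e-04, -4.31245601e+01, -2.44219762e+01,  7.17750052e-02,
        5.59406646e-02, -1.04314388e-04]), 'ee_pos': array([5.24589994e+02, 8.32114719e-02, 2.26048733e+02]), 'eef_rot': array([ 7.07099245e-01,  7.07113906e-01, -4.64408198e-04, -6.05234528e-04]), 'force': array([0.51747573, 0.8645084 , 0.17510947]), 'moment': array([-0.01402633, -0.0629535 , -0.04867908]), 'finger_force': 0.0, 'finger_gap': 91.56958793940372}
scene [[0.37, 0.63, -0.68, 1356.35], [0.93, -0.25, 0.27, -277.86], [0.01, -0.74, -0.68, 863.75], [0.0, 0.0, 0.0, 1.0]] [[384.66987032128, 0.0, 280.66221042710765], [0.0, 384.66987032128, 213.16548760184853], [0.0, 0.0, 1.0]]
side [[0.83, -0.38, 0.41, -5.19], [-0.56, -0.59, 0.58, -773.54], [0.02, -0.71, -0.7, 1091.64], [0.0, 0.0, 0.0, 1.0]] [[497.2702421894513, 0.0, 284.6882454577246], [0.0, 497.2702421894513, 209.58502905889853], [0.0, 0.0, 1.0]]
wrist [[1.0, 0.0, -0.0, 524.8], [0.0, -0.96, -0.28, 76.23], [-0.0, 0.28, -0.96, 383.03], [0.0, 0.0, 0.0, 1.0]] [[341.19789294447656, 0.0, 279.9786567955904], [0.0, 341.19789294447656, 209.3680098455443], [0.0, 0.0, 1.0]]
```

View pics/scene0.png

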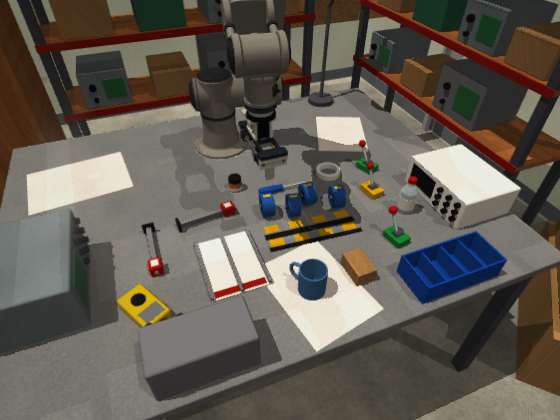

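View pics/side0.png

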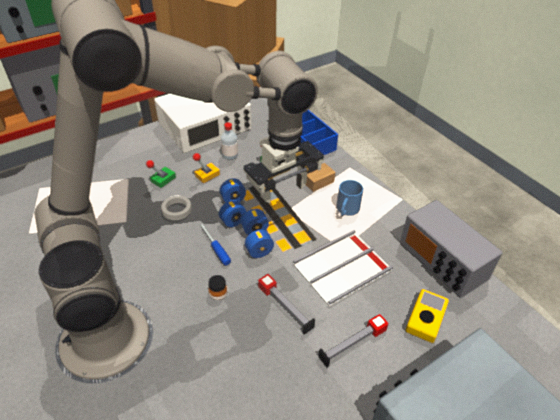

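View pics/wrist0.png

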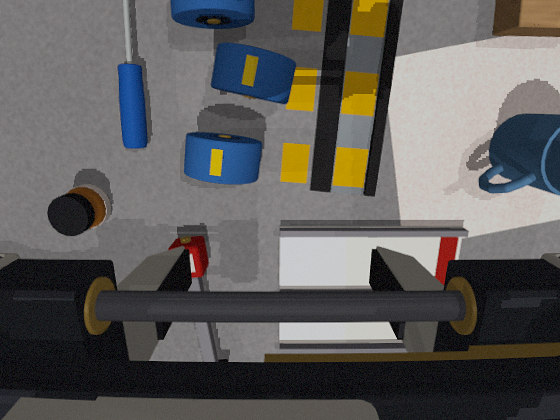

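The scene picture shows four toroids (~265-337,190-205) before the black/yellow dock. The tray is at (230,265), with probes at (205,215) and (153,250). The orange/yellow toggle at (372,185) sits between two green look-alikes. Side and wrist views agree. Next I'll measure.

```bash
cat > m.py <<'E'
from h import *
def load(n): return dict(np.load(f"{n}0.npz"))
def comps(c,lo,hi,box,zr,minpix=30):
    W=cloud(c); hsv=cv2.cvtColor(c["frame"],cv2.COLOR_BGR2HSV)
    m=cv2.inRange(hsv,np.array(lo),np.array(hi))>0
    m&=(W[...,0]>box[0])&(W[...,0]<box[1])&(W[...,1]>box[2])&(W[...,1]<box[3])&(W[...,2]>zr[0])&(W[...,2]<zr[1])
    n,l,s,_=cv2.connectedComponentsWithStats(m.astype(np.uint8))
    out=[]
    for i in range(1,n):
        if s[i,4]>=minpix:
            out.append((W[l==i],s[i,4],_[i]))
    return out
E
python3 - <<'E'
from m import *
B=(250,900,-600,600)
for n in ["scene","side","wrist"]:
    c=load(n)
    for name,lo,hi,zr,mp in [("blue",(100,120,30),(125,255,255),(3,140),60),("yelltop",(18,120,100),(32,255,255),(65,85),3),("yelbench",(18,120,60),(32,255,255),(-6,6),15),("yelblock",(15,120,60),(32,255,255),(8,45),20),
        ("red",(0,150,80),(6,255,255),(-5,130),15),("red2",(174,150,80),(180,255,255),(-5,130),15),("white",(0,0,170),(180,40,255),(0,14),150)]:
        for P,a,cc in comps(c,lo,hi,B,zr,mp):
            print(n,name,a,"uv",cc.round().astype(int),"mean",P.mean(0).round(1),"min",np.percentile(P,3,axis=0).round(0),"max",np.percentile(P,97,axis=0).round(0))
E
```

```text
scene blue 577 uv [301 200] mean [499.1 136.7  53.3] min [442.  83.  19.] max [537. 192.  75.]
scene blue 425 uv [268 199] mean [448.3  42.9  43.3] min [366.   7.  13.] max [505. 112.  75.]
scene blue 312 uv [337 197] mean [528.5 251.6  52.8] min [484. 236.  20.] max [550. 274.  75.]
scene blue 2590 uv [443 257] mean [859.  420.9  37.7] min [833. 289.   4.] max [897. 547.  70.]
scene blue 1019 uv [311 278] mean [799.5  34.1  50.8] min [753.  -0.   9.] max [836.  70.  85.]
scene yelltop 8 uv [308 184] mean [461.9 175.6  76.5] min [458. 167.  75.] max [463. 184.  78.]
scene yelltop 9 uv [337 187] mean [509.4 258.9  75.9] min [505. 251.  74.] max [514. 268.  78.]
scene yelltop 15 uv [266 195] mean [465.5  29.7  77. ] min [460.  19.  76.] max [471.  41.  79.]
scene yelltop 10 uv [294 196] mean [497.9 110.6  76.2] min [493. 100.  73.] max [501. 118.  78.]
scene yelbench 91 uv [341 214] mean [5.579e+02 2.571e+02 3.000e-01] min [541. 237.  -3.] max [574. 278.   3.]
scene yelbench 92 uv [318 219] mean [552.1 177.1   0. ] min [536. 157.  -3.] max [568. 198.   3.]
scene yelbench 99 uv [295 224
[... 6362 characters left out ...]
ist yelblock 227 uv [ 95 205] mean [318.  -25.6  22. ] min [306. -47.  16.] max [324.  -8.  29.]
wrist yelblock 56 uv [185 239] mean [416.3 -67.5  19.5] min [411. -70.  13.] max [421. -66.  23.]
wrist red 589 uv [445 256] mean [726.4 -95.4   5.6] min [ 718. -127.    4.] max [737. -71.   7.]
wrist red 253 uv [196 261] mean [430.5 -87.3  34.1] min [ 422. -106.   31.] max [436. -70.  36.]
wrist white 9663 uv [468 131] mean [7.36e+02 5.16e+01 6.00e-01] min [653. -51.   0.] max [839. 146.   2.]
wrist white 5718 uv [344 258] mean [602.7 -97.7   5.1] min [ 528. -132.    4.] max [711. -71.   6.]
wrist white 1910 uv [335 331] mean [ 596.9 -201.4    5. ] min [ 528. -214.    4.] max [ 667. -189.    6.]
```

Emit:
carry_out(
  steps=[
    {"x":0.32,"y":0,"z":-0.16},
    {"x":0.32,"y":0,"z":-0.16},
    {"x":0.32,"y":0,"z":-0.16},
    {"x":0.32,"y":0,"z":-0.16},
    {"x":0.32,"y":0,"z":-0.16},
    {"x":0.32,"y":0,"z":-0.16},
    {"x":0.32,"y":0,"z":-0.16},
  ],
)

```text
schema error: expected keys x, y, z, wx, wy, wz, fingers
```

```bash
python3 - <<'E'
from m import *
print(observe()["ee_pos"],observe()["eef_rot"])
c=cam("wrist"); cv2.imwrite("pics/w1.png",c["frame"]); np.savez("w10.npz",**c)
B=(250,900,-600,600)
for name,lo,hi,zr,mp in [("blue",(100,120,30),(125,255,255),(3,140),60),("yelltop",(18,120,100),(32,255,255),(65,85),3),("yelbench",(18,120,60),(32,255,255),(-6,6),15),("red",(0,150,80),(6,255,255),(-5,130),15),("black",(0,0,0),(180,120,40),(-3,12),300)]:
  for P,a,cc in comps(c,lo,hi,B,zr,mp):
    print(name,a,"uv",cc.round().astype(int),"mean",P.mean(0).round(1),"min",np.percentile(P,3,axis=0).round(0),"max",np.percentile(P,97,axis=0).round(0))
E
```

```text
[5.24722905e+02 7.23110312e-02 2.26227908e+02] [ 7.07092204e-01  7.07121153e-01 -3.24459051e-04 -4.28694606e-04]
blue 1961 uv [213  12] mean [466.3 158.3  53.9] min [432. 155.  11.] max [499. 166.  75.]
blue 3361 uv [253  72] mean [501.5 106.9  67.2] min [468.  86.  50.] max [533. 128.  75.]
blue 2025 uv [132 106] mean [372.3  79.7  21. ] min [360.  40.  12.] max [381. 118.  25.]
blue 4147 uv [526 154] mean [772.3  35.   47.4] min [739.   3.   6.] max [832.  72.  84.]
blue 3096 uv [222 158] mean [471.3  32.   65.1] min [436.  11.  37.] max [502.  52.  75.]
yelltop 341 uv [249  70] mean [498.9 107.7  75.6] min [493.  97.  74.] max [505. 118.  77.]
yelltop 282 uv [216 162] mean [466.8  29.7  75.6] min [462.  19.  74.] max [472.  41.  77.]
yelbench 918 uv [307  15] mean [ 5.525e+02  1.692e+02 -5.000e-01] min [538. 156.  -2.] max [567. 183.   1.]
yelbench 1259 uv [369  17] mean [ 6.156e+02  1.674e+02 -2.000e-01] min [599. 151.  -2.] max [632. 183.   1.]
yelbench 1042 uv [302  89] mean [ 5.488e+02  9.620e+01 -5.000e-01] min [535.  76.  -2.] max [561. 117.   1.]
yelbench 1416 uv [359  93] mean [ 6.099e+02  9.260e+01 -2.000e-01] min [593.  72.  -2.] max [627. 113.   1.]
yelbench 1024 uv [294 162] mean [ 5.412e+02  1.750e+01 -4.000e-01] min [527.  -4.  -2.] max [555.  38.   1.]
yelbench 1222 uv [350 167] mean [ 6.038e+02  1.290e+01 -2.000e-01] min [587.  -8.  -2.] max [621.  33.   1.]
red 595 uv [445 256] mean [726.5 -95.5   5.7] min [ 718. -127.    4.] max [737. -71.   7.]
red 271 uv [196 260] mean [430.5 -86.8  34.1] min [ 422. -106.   31.] max [436. -70.  36.]
black 3687 uv [330  94] mean [5.783e+02 8.920e+01 3.000e-01] min [564.  -7.  -2.] max [592. 178.   2.]
black 1990 uv [382  99] mean [633.4  84.8   6.7] min [623. -11.   2.] max [644. 178.   8.]
```

View pics/w1.png

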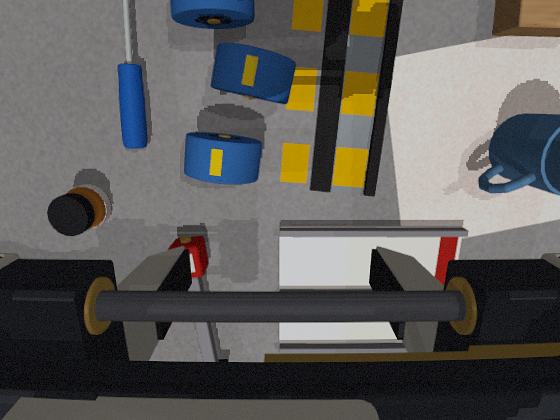

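The move was refused because each row needs all the keys, so this picture is the same as before. I'll repeat it with full rows.

Emit:
carry_out(
  steps=[
    {"x":0.36,"y":0,"z":-0.16,"wx":0,"wy":0,"wz":0,"fingers":1},
    {"x":0.36,"y":0,"z":-0.16,"wx":0,"wy":0,"wz":0,"fingers":1},
    {"x":0.36,"y":0,"z":-0.16,"wx":0,"wy":0,"wz":0,"fingers":1},
    {"x":0.36,"y":0,"z":-0.16,"wx":0,"wy":0,"wz":0,"fingers":1},
    {"x":0.36,"y":0,"z":-0.16,"wx":0,"wy":0,"wz":0,"fingers":1},
    {"x":0.36,"y":0,"z":-0.16,"wx":0,"wy":0,"wz":0,"fingers":1},
  ],
)

```text
clock: 0.95
ee_pos: [524.8, 178.6, 305.7]
eef_rot: [0.708, 0.707, -0.001, -0.0]
force: [0.3, 0.0, -0.7]
finger_gap: 92.0
finger_force: 0.0
```

```bash
python3 - <<'E'
from m import *
print(observe()["ee_pos"],observe()["eef_rot"])
c=cam("wrist"); cv2.imwrite("pics/w2.png",c["frame"]); np.savez("w20.npz",**c)
B=(250,900,-600,600)
def ax(P):
    (cx,cy),(w,h),a=cv2.minAreaRect(P[:,:2].astype(np.float32)); return (round(cx,1),round(cy,1)),(round(w,1),round(h,1)),round(a,1)
for name,lo,hi,zr,mp in [("blue",(100,120,30),(125,255,255),(66,80),60),("yelltop",(18,120,100),(32,255,255),(65,85),3),("yelbench",(18,120,60),(32,255,255),(-6,6),15),("red",(0,150,80),(6,255,255),(-5,130),15),("black",(0,0,0),(180,120,40),(-3,12),300)]:
  for P,a,cc in comps(c,lo,hi,B,zr,mp):
    print(name,a,"uv",cc.round().astype(int),"mean",P.mean(0).round(1),ax(P))
E
```

```text
[524.82156053 178.56776477 305.74236244] [ 7.07660617e-01  7.06551800e-01 -9.48426153e-04 -3.24581094e-04]
blue 271 uv [556  57] mean [831.9 314.6  68.4] ((834.5, 321.5), (11.2, 63.4), 1.1)
blue 1294 uv [268 102] mean [511.4 261.5  71.4] ((511.4, 261.2), (39.3, 49.7), 80.1)
blue 1150 uv [229 177] mean [464.9 177.4  71.3] ((463.7, 176.4), (50.4, 39.7), 0.8)
blue 987 uv [259 232] mean [499.2 109.7  71.4] ((499.1, 108.3), (39.5, 48.7), 78.4)
blue 543 uv [236 282] mean [468.3  40.8  71.1] ((468.8, 38.6), (25.0, 49.6), 87.6)
yelltop 194 uv [267 102] mean [511.1 261.3  75.5] ((510.9, 261.2), (23.2, 9.8), 80.3)
yelltop 174 uv [227 179] mean [463.3 176.   75.6] ((463.1, 176.2), (10.2, 23.8), 0.9)
yelltop 142 uv [259 235] mean [499.2 107.8  75.6] ((499.1, 107.5), (23.9, 9.2), 78.6)
yelltop 62 uv [235 287] mean [467.8  36.2  75.8] ((467.9, 35.9), (11.5, 9.3), 88.6)
yelbench 609 uv [308 107] mean [ 5.620e+02  2.563e+02 -5.000e-01] ((559.6, 256.5), (43.8, 28.5), 86.0)
yelbench 944 uv [354 110] mean [ 6.218e+02  2.524e+02 -2.000e-01] ((622.1, 252.1), (43.7, 37.0), 85.7)
yelbench 696 uv [301 167] 
[... 304 characters left out ...]
6] mean [ 6.10e+02  9.27e+01 -1.00e-01] ((610.3, 92.2), (44.7, 37.7), 85.1)
yelbench 522 uv [291 273] mean [ 5.415e+02  1.760e+01 -4.000e-01] ((541.4, 17.4), (44.6, 30.0), 85.9)
yelbench 633 uv [333 276] mean [604.  13.   0.] ((604.4, 12.2), (44.6, 37.5), 86.0)
red 417 uv [441   9] mean [681.7 349.8  99.9] ((683.4, 349.7), (18.0, 23.8), 86.2)
red 476 uv [212 341] mean [421.3 -82.2  28.1] ((417.4, -100.3), (66.7, 40.9), 82.2)
red 48 uv [402 347] mean [ 721.8 -113.9    5.8] ((719.5, -112.9), (10.3, 25.4), 26.1)
black 2750 uv [322 183] mean [5.830e+02 1.516e+02 4.000e-01] ((582.0, 134.7), (298.5, 22.9), 85.6)
black 1507 uv [363 187] mean [638.1 147.1   6.8] ((637.4, 135.0), (288.9, 11.8), 85.8)
```

View pics/w2.png

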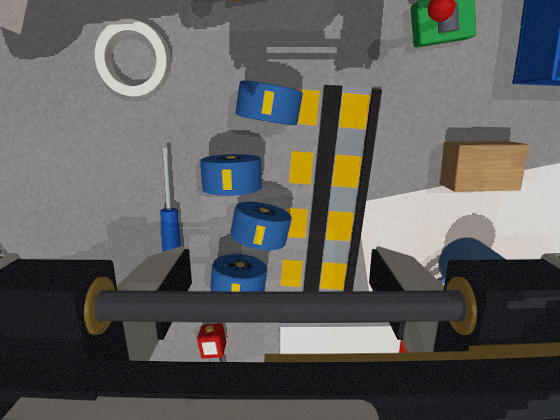

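The wrist view shows all four toroids with yellow marks on top, at (267,102), (227,179), (259,235) and (235,287). The dock strips lie at columns 322 and 363. My measurements give a dock yaw of about -0.075 rad and an origin of about (608,132.5). I'll straddle the rims fore and aft, square each disc with a light pinch, then roll it with the rear finger. I'll start with toroid4.

Emit:
carry_out(
  steps=[
    {"x":0.163,"y":-0.028,"z":0.1,"wx":0,"wy":0,"wz":0.339,"fingers":1},
    {"x":0.163,"y":-0.028,"z":0.2,"wx":0,"wy":0,"wz":0.339,"fingers":1},
    {"x":0.163,"y":-0.028,"z":0.35,"wx":0,"wy":0,"wz":0.339,"fingers":1},
    {"x":0.163,"y":-0.028,"z":0.4,"wx":0,"wy":0,"wz":0.339,"fingers":1},
    {"x":0.163,"y":-0.028,"z":0.45,"wx":0,"wy":0,"wz":0.339,"fingers":1},
    {"x":0.163,"y":-0.028,"z":0.5,"wx":0,"wy":0,"wz":0.339,"fingers":1},
    {"x":0.163,"y":-0.028,"z":0.54,"wx":0,"wy":0,"wz":0.339,"fingers":1},
    {"x":0.163,"y":-0.028,"z":0.572,"wx":0,"wy":0,"wz":0.339,"fingers":1},
    {"x":0.163,"y":-0.028,"z":0.572,"wx":0,"wy":0,"wz":0.339,"fingers":1},
    {"x":0.163,"y":-0.028,"z":0.572,"wx":0,"wy":0,"wz":0.339,"fingers":0.8},
    {"x":0.163,"y":-0.028,"z":0.572,"wx":0,"wy":0,"wz":0.339,"fingers":0.8},
    {"x":0.163,"y":-0.028,"z":0.572,"wx":0,"wy":0,"wz":0.339,"fingers":0.8},
    {"x":0.163,"y":-0.028,"z":0.572,"wx":0,"wy":0,"wz":0.339,"fingers":0.8},
  ],
  force=4,
)

```text
clock: 2.62
ee_pos: [511.5, 261.7, 21.5]
eef_rot: [0.764, 0.645, 0.001, 0.0]
force: [0.2, -1.0, 4.3]
finger_gap: 76.0
finger_force: 4.0
```

Emit:
carry_out(
  steps=[
    {"x":0,"y":0,"z":0,"wx":0,"wy":0,"wz":-0.06,"fingers":0.8},
    {"x":0,"y":0,"z":0,"wx":0,"wy":0,"wz":-0.12,"fingers":0.8},
    {"x":0,"y":0,"z":0,"wx":0,"wy":0,"wz":-0.188,"fingers":0.8},
    {"x":0,"y":0,"z":0,"wx":0,"wy":0,"wz":-0.188,"fingers":0.8},
    {"x":0,"y":0,"z":0,"wx":0,"wy":0,"wz":-0.188,"fingers":0.865},
    {"x":0,"y":0,"z":0,"wx":0,"wy":0,"wz":-0.188,"fingers":0.865},
  ],
)

```text
clock: 3.38
ee_pos: [510.8, 261.5, 20.5]
eef_rot: [0.733, 0.68, -0.0, -0.0]
force: [-0.2, 0.2, -0.6]
finger_gap: 79.1
finger_force: 0.0
```

```bash
cat > t.py <<'E'
from m import *
from scipy.spatial.transform import Rotation as R
O=np.array([608.2,132.5]); ex=np.array([np.cos(.075),-np.sin(.075)]); ey=np.array([np.sin(.075),np.cos(.075)])
def toroids(show=("scene","side")):
  s=observe(); M=R.from_quat(s["eef_rot"]).as_matrix(); h=np.degrees(np.arctan2(M[1,1],M[0,1]))
  print("tcp",s["ee_pos"].round(1),"heading",round(h,2),"gap",round(s["finger_gap"],1))
  for n in show:
    c=cam(n)
    for P,a,cc in comps(c,(100,120,30),(125,255,255),(400,680,-40,300),(66,82),20):
      m=P.mean(0)
      d=(m[:2]-O); r=cv2.minAreaRect(P[:,:2].astype(np.float32))
      print(n,a,m.round(1),"dock",(d@ex).round(1),(d@ey).round(1),"rect",np.round(r[1],0),round(r[2],1))
if __name__=="__main__": toroids()
E
python3 t.py
```

```text
tcp [510.8 261.5  20.5] heading -4.31 gap 79.1
scene 89 [472.5 172.2  71.5] dock -138.3 29.4 rect [40. 51.] 86.4
scene 97 [476.1  26.4  71.2] dock -123.7 -115.7 rect [40. 47.] 82.0
scene 98 [509.1 103.7  71.3] dock -96.6 -36.1 rect [40. 54.] 76.6
side 68 [510.  247.   70.8] dock -106.5 106.8 rect [23. 49.] 86.4
side 137 [461.  171.8  71.7] dock -149.8 28.1 rect [46. 51.] 87.1
side 147 [496.6 102.6  71.3] dock -109.0 -38.2 rect [42. 56.] 75.3
side 167 [465.   26.4  71.7] dock -134.9 -116.6 rect [45. 56.] 74.8
```

Emit:
carry_out(
  steps=[
    {"x":0,"y":0.008,"z":0,"wx":0,"wy":0,"wz":0,"fingers":0.865},
    {"x":0,"y":0.02,"z":0,"wx":0,"wy":0,"wz":0,"fingers":0.865},
    {"x":0,"y":0.034,"z":0,"wx":0,"wy":0,"wz":0,"fingers":0.865},
    {"x":0,"y":0.048,"z":0,"wx":0,"wy":0,"wz":0,"fingers":0.865},
    {"x":0,"y":0.062,"z":0,"wx":0,"wy":0,"wz":0,"fingers":0.865},
    {"x":0,"y":0.076,"z":0,"wx":0,"wy":0,"wz":0,"fingers":0.865},
    {"x":0,"y":0.09,"z":0,"wx":0,"wy":0,"wz":0,"fingers":0.865},
    {"x":0,"y":0.104,"z":0,"wx":0,"wy":0,"wz":0,"fingers":0.865},
    {"x":0,"y":0.118,"z":0,"wx":0,"wy":0,"wz":0,"fingers":0.865},
    {"x":0,"y":0.132,"z":0,"wx":0,"wy":0,"wz":0,"fingers":0.865},
    {"x":0,"y":0.146,"z":0,"wx":0,"wy":0,"wz":0,"fingers":0.865},
    {"x":0,"y":0.158,"z":0,"wx":0,"wy":0,"wz":0,"fingers":0.865},
    {"x":0,"y":0.17,"z":0,"wx":0,"wy":0,"wz":0,"fingers":0.865},
    {"x":0,"y":0.182,"z":0,"wx":0,"wy":0,"wz":0,"fingers":0.865},
    {"x":0,"y":0.192,"z":0,"wx":0,"wy":0,"wz":0,"fingers":0.865},
    {"x":0,"y":0.202,"z":0,"wx":0,"wy":0,"wz":0,"fingers":0.865},
    {"x":0,"y":0.21,"z":0,"wx":0,"wy":0,"wz":0,"fingers":0.865},
    {"x":0,"y":0.216,"z":0,"wx":0,"wy":0,"wz":0,"fingers":0.865},
    {"x":0,"y":0.216,"z":0,"wx":0,"wy":0,"wz":0,"fingers":0.865},
  ],
)

```text
clock: 5.85
ee_pos: [618.8, 253.4, 20.7]
eef_rot: [0.733, 0.68, -0.0, 0.0]
force: [0.1, 0.4, 0.5]
finger_gap: 79.5
finger_force: 0.0
```

```bash
python3 - <<'E'
from t import *
toroids(("scene","side"))
a=cam("side")["frame"][130:270,180:320]; b=cam("scene")["frame"][150:260,230:390]
cv2.imwrite("pics/t4.png",np.hstack([cv2.resize(a,(400,400),interpolation=cv2.INTER_CUBIC),cv2.resize(b,(400,400),interpolation=cv2.INTER_CUBIC)]))
E
```

```text
tcp [618.8 253.4  20.7] heading -4.33 gap 79.5
scene 92 [473.7 172.1  71.6] dock -137.1 29.4 rect [40. 51.] 88.8
scene 95 [476.1  25.7  71.6] dock -123.7 -116.4 rect [40. 48.] 82.6
scene 94 [509.4 102.6  71.8] dock -96.3 -37.2 rect [39. 54.] 78.4
scene 20 [613.2 233.9  71. ] dock -2.6 101.5 rect [ 4. 39.] 83.6
side 69 [617.1 238.3  72.2] dock 1.0 106.2 rect [25. 50.] 89.2
side 127 [459.7 170.4  71.9] dock -150.9 26.6 rect [55. 39.] 0.8
side 137 [496.1 102.3  71.9] dock -109.5 -38.5 rect [44. 53.] 82.3
side 161 [464.3  27.2  71.4] dock -135.6 -115.8 rect [45. 52.] 79.8
```

View pics/t4.png

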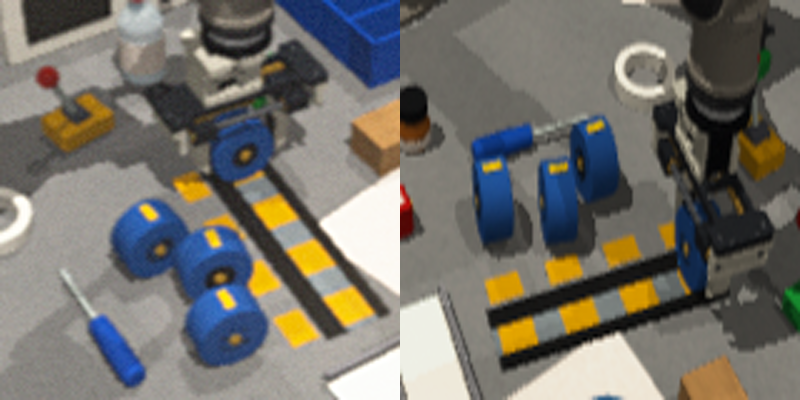

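Toroid4 stands in its bay (side view about (240,150), scene view about (690,250)). I'll release it, rise and look from above toroid3.

Emit:
carry_out(
  steps=[
    {"x":0,"y":0,"z":0,"wx":0,"wy":0,"wz":0,"fingers":1},
    {"x":0,"y":0,"z":0,"wx":0,"wy":0,"wz":0,"fingers":1},
    {"x":0,"y":0,"z":-0.05,"wx":0,"wy":0,"wz":0,"fingers":1},
    {"x":0,"y":0,"z":-0.15,"wx":0,"wy":0,"wz":0,"fingers":1},
    {"x":0,"y":0,"z":-0.28,"wx":0,"wy":0,"wz":0,"fingers":1},
    {"x":-0.05,"y":-0.08,"z":-0.3,"wx":0,"wy":0,"wz":-0.183,"fingers":1},
    {"x":-0.1,"y":-0.18,"z":-0.3,"wx":0,"wy":0,"wz":-0.183,"fingers":1},
    {"x":-0.15,"y":-0.26,"z":-0.3,"wx":0,"wy":0,"wz":-0.183,"fingers":1},
    {"x":-0.177,"y":-0.299,"z":-0.3,"wx":0,"wy":0,"wz":-0.183,"fingers":1},
    {"x":-0.177,"y":-0.299,"z":-0.3,"wx":0,"wy":0,"wz":-0.183,"fingers":1},
    {"x":-0.177,"y":-0.299,"z":-0.3,"wx":0,"wy":0,"wz":-0.183,"fingers":1},
  ],
)

```text
clock: 7.42
ee_pos: [464.0, 176.7, 171.1]
eef_rot: [0.701, 0.713, 0.001, 0.0]
force: [0.5, -0.5, -0.7]
finger_gap: 91.8
finger_force: 0.0
```

```bash
cat >> t.py <<'E'
def wlook(name=None):
  s=observe(); M=R.from_quat(s["eef_rot"]).as_matrix(); h=np.degrees(np.arctan2(M[1,1],M[0,1]))
  print("tcp",s["ee_pos"].round(1),"heading",round(h,2))
  c=cam("wrist")
  if name: cv2.imwrite(name,c["frame"])
  for lab,lo,hi,zr,mp in [("mark",(18,120,100),(32,255,255),(60,85),25),("rim",(100,120,30),(125,255,255),(66,80),60),("black",(0,0,0),(180,120,40),(-3,12),300)]:
    for P,a,cc in comps(c,lo,hi,(400,680,-40,300),zr,mp):
      m=P.mean(0); r=cv2.minAreaRect(P[:,:2].astype(np.float32)); d=m[:2]-O; q=np.array(r[0])-O
      print(lab,a,cc.round(),m.round(1),"rect",np.round(r[0],1),np.round(r[1],0),round(r[2],1),"dock",(q@ex).round(1),(q@ey).round(1))
E
python3 -c "
from t import *
wlook('pics/w3.png')"
```

```text
tcp [464.  176.7 171.1] heading 0.91
mark 387 [278. 211.] [462.9 176.3  75.7] rect [462.9 176.2] [ 9. 24.] 0.7 dock -148.1 32.7
mark 168 [322. 285.] [499.9 113.6  75.8] rect [499.8 112.8] [14. 10.] 76.8 dock -106.6 -27.7
rim 3279 [483. 113.] [613.4 253.9  72.1] rect [616.3 253.6] [40. 51.] 85.7 dock -1.0 121.4
rim 2444 [277. 208.] [462.4 177.9  71.5] rect [462.7 176.6] [40. 49.] 89.6 dock -148.4 33.1
rim 1326 [318. 277.] [497.1 118.3  71.1] rect [500.2 112.8] [31. 51.] 79.5 dock -106.2 -27.8
rim 640 [277. 348.] [463.8  45.3  70.3] rect [465.6  44.2] [52. 23.] 12.8 dock -135.6 -98.7
black 1066 [411. 116.] [586.9 248.5   0. ] rect [589.6 247.1] [73. 23.] 86.2 dock -27.2 112.9
black 521 [451. 203.] [634.9 165.5   5.2] rect [637.3 156.6] [144.  10.] 85.9 dock 27.2 26.2
```

View pics/w3.png

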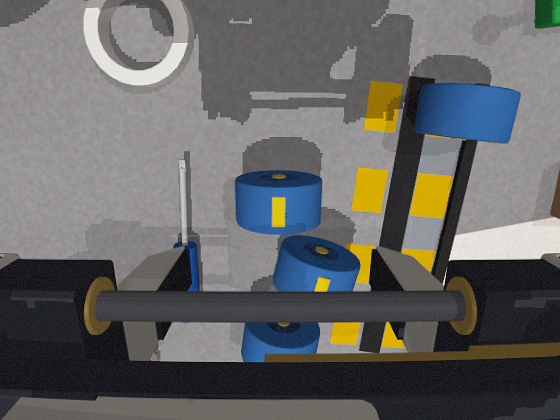

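Toroid4 is square (85.7°) at dock (-1, 121). Now toroid3, whose own heading already points it to its bay line.

Emit:
carry_out(
  steps=[
    {"x":0,"y":-0.001,"z":0.1,"wx":0,"wy":0,"wz":0,"fingers":1},
    {"x":0,"y":-0.001,"z":0.16,"wx":0,"wy":0,"wz":0,"fingers":1},
    {"x":0,"y":-0.001,"z":0.21,"wx":0,"wy":0,"wz":0,"fingers":1},
    {"x":0,"y":-0.001,"z":0.26,"wx":0,"wy":0,"wz":0,"fingers":1},
    {"x":0,"y":-0.001,"z":0.3,"wx":0,"wy":0,"wz":0,"fingers":1},
    {"x":0,"y":-0.001,"z":0.3,"wx":0,"wy":0,"wz":0,"fingers":1},
    {"x":0,"y":-0.001,"z":0.3,"wx":0,"wy":0,"wz":0,"fingers":0.8},
    {"x":0,"y":-0.001,"z":0.3,"wx":0,"wy":0,"wz":0,"fingers":0.8},
    {"x":0,"y":-0.001,"z":0.3,"wx":0,"wy":0,"wz":0,"fingers":0.8},
    {"x":0,"y":-0.001,"z":0.3,"wx":0,"wy":0,"wz":0,"fingers":0.865},
    {"x":0,"y":-0.001,"z":0.3,"wx":0,"wy":0,"wz":0,"fingers":0.865},
  ],
  force=4,
)

```text
clock: 8.85
ee_pos: [462.5, 176.4, 20.9]
eef_rot: [0.701, 0.713, 0.0, 0.0]
force: [-0.4, 0.4, 0.6]
finger_gap: 79.3
finger_force: 0.0
```

Emit:
carry_out(
  steps=[
    {"x":0,"y":0.008,"z":0,"wx":0,"wy":0,"wz":0,"fingers":0.865},
    {"x":0,"y":0.02,"z":0,"wx":0,"wy":0,"wz":0,"fingers":0.865},
    {"x":0,"y":0.034,"z":0,"wx":0,"wy":0,"wz":0,"fingers":0.865},
    {"x":0,"y":0.048,"z":0,"wx":0,"wy":0,"wz":0,"fingers":0.865},
    {"x":0,"y":0.062,"z":0,"wx":0,"wy":0,"wz":0,"fingers":0.865},
    {"x":0,"y":0.076,"z":0,"wx":0,"wy":0,"wz":0,"fingers":0.865},
    {"x":0,"y":0.09,"z":0,"wx":0,"wy":0,"wz":0,"fingers":0.865},
    {"x":0,"y":0.104,"z":0,"wx":0,"wy":0,"wz":0,"fingers":0.865},
    {"x":0,"y":0.118,"z":0,"wx":0,"wy":0,"wz":0,"fingers":0.865},
    {"x":0,"y":0.132,"z":0,"wx":0,"wy":0,"wz":0,"fingers":0.865},
    {"x":0,"y":0.146,"z":0,"wx":0,"wy":0,"wz":0,"fingers":0.865},
    {"x":0,"y":0.156,"z":0,"wx":0,"wy":0,"wz":0,"fingers":0.865},
    {"x":0,"y":0.164,"z":0,"wx":0,"wy":0,"wz":0,"fingers":0.865},
    {"x":0,"y":0.168,"z":0,"wx":0,"wy":0,"wz":0,"fingers":0.865},
    {"x":0,"y":0.168,"z":0,"wx":0,"wy":0,"wz":0,"fingers":0.8},
    {"x":0,"y":0.168,"z":0,"wx":0,"wy":0,"wz":0,"fingers":0.8},
    {"x":0,"y":0.168,"z":0,"wx":0,"wy":0,"wz":0,"fingers":0.8},
  ],
)

```text
clock: 10.98
ee_pos: [546.8, 177.7, 20.8]
eef_rot: [0.701, 0.713, 0.0, 0.0]
force: [2.0, -0.6, -1.7]
finger_gap: 75.9
finger_force: 4.0
```

Emit:
carry_out(
  steps=[
    {"x":0,"y":0,"z":0,"wx":0,"wy":0,"wz":0.06,"fingers":0.8},
    {"x":0,"y":0,"z":0,"wx":0,"wy":0,"wz":0.12,"fingers":0.8},
    {"x":0,"y":0,"z":0,"wx":0,"wy":0,"wz":0.182,"fingers":0.8},
    {"x":0,"y":0,"z":0,"wx":0,"wy":0,"wz":0.182,"fingers":0.8},
    {"x":0,"y":0,"z":0,"wx":0,"wy":0,"wz":0.182,"fingers":0.865},
    {"x":0,"y":0,"z":0,"wx":0,"wy":0,"wz":0.182,"fingers":0.865},
  ],
)

```text
clock: 11.72
ee_pos: [546.3, 177.7, 20.6]
eef_rot: [0.733, 0.68, -0.0, -0.0]
force: [0.2, -0.4, -0.5]
finger_gap: 79.1
finger_force: 0.0
```

Emit:
carry_out(
  steps=[
    {"x":0,"y":0.008,"z":0,"wx":0,"wy":0,"wz":0,"fingers":0.865},
    {"x":0,"y":0.018,"z":0,"wx":0,"wy":0,"wz":0,"fingers":0.865},
    {"x":0,"y":0.03,"z":0,"wx":0,"wy":0,"wz":0,"fingers":0.865},
    {"x":0,"y":0.042,"z":0,"wx":0,"wy":0,"wz":0,"fingers":0.865},
    {"x":0,"y":0.054,"z":0,"wx":0,"wy":0,"wz":0,"fingers":0.865},
    {"x":0,"y":0.066,"z":0,"wx":0,"wy":0,"wz":0,"fingers":0.865},
    {"x":0,"y":0.078,"z":0,"wx":0,"wy":0,"wz":0,"fingers":0.865},
    {"x":0,"y":0.09,"z":0,"wx":0,"wy":0,"wz":0,"fingers":0.865},
    {"x":0,"y":0.102,"z":0,"wx":0,"wy":0,"wz":0,"fingers":0.865},
    {"x":0,"y":0.112,"z":0,"wx":0,"wy":0,"wz":0,"fingers":0.865},
    {"x":0,"y":0.122,"z":0,"wx":0,"wy":0,"wz":0,"fingers":0.865},
    {"x":0,"y":0.128,"z":0,"wx":0,"wy":0,"wz":0,"fingers":0.865},
    {"x":0,"y":0.132,"z":0,"wx":0,"wy":0,"wz":0,"fingers":0.865},
    {"x":0,"y":0.132,"z":0,"wx":0,"wy":0,"wz":0,"fingers":0.865},
    {"x":0,"y":0.132,"z":0,"wx":0,"wy":0,"wz":0,"fingers":0.865},
  ],
)

```text
clock: 13.6
ee_pos: [612.1, 172.8, 20.7]
eef_rot: [0.733, 0.68, -0.0, -0.0]
force: [0.5, 0.6, -0.1]
finger_gap: 79.3
finger_force: 0.0
```

Emit:
carry_out(
  steps=[
    {"x":0,"y":0,"z":0,"wx":0,"wy":0,"wz":0,"fingers":1},
    {"x":0,"y":0,"z":0,"wx":0,"wy":0,"wz":0,"fingers":1},
    {"x":0,"y":0,"z":-0.05,"wx":0,"wy":0,"wz":0,"fingers":1},
    {"x":0,"y":0,"z":-0.15,"wx":0,"wy":0,"wz":0,"fingers":1},
    {"x":0,"y":0,"z":-0.28,"wx":0,"wy":0,"wz":0,"fingers":1},
    {"x":-0.05,"y":-0.08,"z":-0.3,"wx":0,"wy":0,"wz":0.251,"fingers":1},
    {"x":-0.1,"y":-0.18,"z":-0.3,"wx":0,"wy":0,"wz":0.251,"fingers":1},
    {"x":-0.147,"y":-0.215,"z":-0.3,"wx":0,"wy":0,"wz":0.251,"fingers":1},
    {"x":-0.147,"y":-0.215,"z":-0.3,"wx":0,"wy":0,"wz":0.251,"fingers":1},
    {"x":-0.147,"y":-0.215,"z":-0.3,"wx":0,"wy":0,"wz":0.251,"fingers":1},
  ],
)

```text
clock: 14.85
ee_pos: [500.5, 107.9, 171.1]
eef_rot: [0.774, 0.633, 0.001, 0.0]
force: [1.2, -0.6, 0.0]
finger_gap: 91.8
finger_force: 0.0
```

```bash
python3 -c "
from t import *
wlook('pics/w4.png')"
```

```text
tcp [500.5 107.9 171.1] heading -11.51
mark 371 [277. 211.] [499.  107.9  75.7] rect [498.7 107.7] [24. 10.] 76.6 dock -107.3 -32.9
rim 499 [399.   4.] [610.  235.4  70.6] rect [614.2 234.6] [ 7. 48.] 80.0 dock -1.6 102.3
rim 3532 [408.  98.] [608.7 172.1  72.1] rect [610.2 171.5] [40. 50.] 85.1 dock -0.9 39.1
rim 2484 [277. 208.] [498.8 109.4  71.5] rect [498.9 108.1] [40. 50.] 78.0 dock -107.2 -32.5
rim 660 [259. 285.] [470.2  45.8  71. ] rect [468.9  44.7] [13. 48.] 78.2 dock -132.3 -98.0
black 2847 [351.  99.] [5.827e+02 1.764e+02 1.000e-01] rect [583.6 165.9] [194.  24.] 85.7 dock -27.0 31.5
black 553 [414.  46.] [642.3 212.    6.5] rect [642.9 213.1] [39. 12.] 86.2 dock 28.6 83.0
black 1071 [417. 195.] [632.2  75.6   6.6] rect [632.7  71.2] [143.  13.] 85.7 dock 29.0 -59.3
black 435 [361. 246.] [5.716e+02 3.150e+01 1.000e-01] rect [574.3  34.4] [61. 22.] 85.6 dock -26.5 -100.4
```

Emit:
carry_out(
  steps=[
    {"x":0,"y":-0.001,"z":0.1,"wx":0,"wy":0,"wz":0,"fingers":1},
    {"x":0,"y":-0.001,"z":0.16,"wx":0,"wy":0,"wz":0,"fingers":1},
    {"x":0,"y":-0.001,"z":0.21,"wx":0,"wy":0,"wz":0,"fingers":1},
    {"x":0,"y":-0.001,"z":0.26,"wx":0,"wy":0,"wz":0,"fingers":1},
    {"x":0,"y":-0.001,"z":0.3,"wx":0,"wy":0,"wz":0,"fingers":1},
    {"x":0,"y":-0.001,"z":0.3,"wx":0,"wy":0,"wz":0,"fingers":1},
    {"x":0,"y":-0.001,"z":0.3,"wx":0,"wy":0,"wz":0,"fingers":0.8},
    {"x":0,"y":-0.001,"z":0.3,"wx":0,"wy":0,"wz":0,"fingers":0.8},
    {"x":0,"y":-0.001,"z":0.3,"wx":0,"wy":0,"wz":0,"fingers":0.8},
    {"x":0,"y":-0.001,"z":0.3,"wx":0,"wy":0,"wz":0,"fingers":0.865},
    {"x":0,"y":-0.001,"z":0.3,"wx":0,"wy":0,"wz":0,"fingers":0.865},
  ],
  force=4,
)

```text
clock: 16.27
ee_pos: [499.2, 107.6, 20.9]
eef_rot: [0.774, 0.633, 0.0, 0.0]
force: [1.0, -0.4, 0.0]
finger_gap: 79.4
finger_force: 0.0
```

Emit:
carry_out(
  steps=[
    {"x":0,"y":0.008,"z":0,"wx":0,"wy":0,"wz":0,"fingers":0.865},
    {"x":0,"y":0.02,"z":0,"wx":0,"wy":0,"wz":0,"fingers":0.865},
    {"x":0,"y":0.034,"z":0,"wx":0,"wy":0,"wz":0,"fingers":0.865},
    {"x":0,"y":0.048,"z":0,"wx":0,"wy":0,"wz":0,"fingers":0.865},
    {"x":0,"y":0.062,"z":0,"wx":0,"wy":0,"wz":0,"fingers":0.865},
    {"x":0,"y":0.076,"z":0,"wx":0,"wy":0,"wz":0,"fingers":0.865},
    {"x":0,"y":0.09,"z":0,"wx":0,"wy":0,"wz":0,"fingers":0.865},
    {"x":0,"y":0.102,"z":0,"wx":0,"wy":0,"wz":0,"fingers":0.865},
    {"x":0,"y":0.11,"z":0,"wx":0,"wy":0,"wz":0,"fingers":0.865},
    {"x":0,"y":0.114,"z":0,"wx":0,"wy":0,"wz":0,"fingers":0.865},
    {"x":0,"y":0.114,"z":0,"wx":0,"wy":0,"wz":0,"fingers":0.8},
    {"x":0,"y":0.114,"z":0,"wx":0,"wy":0,"wz":0,"fingers":0.8},
    {"x":0,"y":0.114,"z":0,"wx":0,"wy":0,"wz":0,"fingers":0.8},
  ],
)

```text
clock: 17.9
ee_pos: [555.2, 96.3, 20.8]
eef_rot: [0.774, 0.633, 0.0, 0.0]
force: [1.3, -0.3, -0.9]
finger_gap: 75.9
finger_force: 4.0
```

Emit:
carry_out(
  steps=[
    {"x":0,"y":0,"z":0,"wx":0,"wy":0,"wz":-0.08,"fingers":0.8},
    {"x":0,"y":0,"z":0,"wx":0,"wy":0,"wz":-0.16,"fingers":0.8},
    {"x":0,"y":0,"z":0,"wx":0,"wy":0,"wz":-0.251,"fingers":0.8},
    {"x":0,"y":0,"z":0,"wx":0,"wy":0,"wz":-0.251,"fingers":0.8},
    {"x":0,"y":0,"z":0,"wx":0,"wy":0,"wz":-0.251,"fingers":0.865},
    {"x":0,"y":0,"z":0,"wx":0,"wy":0,"wz":-0.251,"fingers":0.865},
  ],
)

```text
clock: 18.65
ee_pos: [554.7, 96.4, 20.7]
eef_rot: [0.733, 0.68, -0.0, -0.0]
force: [0.7, -0.0, -0.4]
finger_gap: 79.4
finger_force: 0.0
```

Emit:
carry_out(
  steps=[
    {"x":0,"y":0.008,"z":0,"wx":0,"wy":0,"wz":0,"fingers":0.865},
    {"x":0,"y":0.018,"z":0,"wx":0,"wy":0,"wz":0,"fingers":0.865},
    {"x":0,"y":0.03,"z":0,"wx":0,"wy":0,"wz":0,"fingers":0.865},
    {"x":0,"y":0.042,"z":0,"wx":0,"wy":0,"wz":0,"fingers":0.865},
    {"x":0,"y":0.054,"z":0,"wx":0,"wy":0,"wz":0,"fingers":0.865},
    {"x":0,"y":0.066,"z":0,"wx":0,"wy":0,"wz":0,"fingers":0.865},
    {"x":0,"y":0.078,"z":0,"wx":0,"wy":0,"wz":0,"fingers":0.865},
    {"x":0,"y":0.088,"z":0,"wx":0,"wy":0,"wz":0,"fingers":0.865},
    {"x":0,"y":0.096,"z":0,"wx":0,"wy":0,"wz":0,"fingers":0.865},
    {"x":0,"y":0.101,"z":0,"wx":0,"wy":0,"wz":0,"fingers":0.865},
    {"x":0,"y":0.104,"z":0,"wx":0,"wy":0,"wz":0,"fingers":0.865},
    {"x":0,"y":0.104,"z":0,"wx":0,"wy":0,"wz":0,"fingers":0.865},
    {"x":0,"y":0.104,"z":0,"wx":0,"wy":0,"wz":0,"fingers":1},
    {"x":0,"y":0.104,"z":0,"wx":0,"wy":0,"wz":0,"fingers":1},
  ],
)

```text
clock: 20.4
ee_pos: [606.7, 92.4, 20.8]
eef_rot: [0.733, 0.68, 0.0, 0.0]
force: [-0.1, -0.5, -0.2]
finger_gap: 90.8
finger_force: 0.0
```

Emit:
carry_out(
  steps=[
    {"x":0,"y":0,"z":-0.05,"wx":0,"wy":0,"wz":0,"fingers":1},
    {"x":0,"y":0,"z":-0.15,"wx":0,"wy":0,"wz":0,"fingers":1},
    {"x":0,"y":0,"z":-0.28,"wx":0,"wy":0,"wz":0,"fingers":1},
    {"x":-0.05,"y":-0.08,"z":-0.3,"wx":0,"wy":0,"wz":-0.08,"fingers":1},
    {"x":-0.1,"y":-0.18,"z":-0.3,"wx":0,"wy":0,"wz":-0.08,"fingers":1},
    {"x":-0.146,"y":-0.27,"z":-0.3,"wx":0,"wy":0,"wz":-0.08,"fingers":1},
    {"x":-0.146,"y":-0.27,"z":-0.3,"wx":0,"wy":0,"wz":-0.08,"fingers":1},
    {"x":-0.146,"y":-0.27,"z":-0.3,"wx":0,"wy":0,"wz":-0.08,"fingers":1},
  ],
)

```text
clock: 21.4
ee_pos: [467.7, 29.7, 171.3]
eef_rot: [0.72, 0.694, 0.001, 0.001]
force: [0.5, 0.2, 0.5]
finger_gap: 91.7
finger_force: 0.0
```

```bash
python3 -c "
from t import *
wlook('pics/w5.png')"
```

```text
tcp [467.7  29.7 171.3] heading -2.03
mark 370 [278. 211.] [466.7  30.   75.7] rect [466.8  29.8] [24. 10.] 84.2 dock -133.3 -113.0
rim 2501 [473.  19.] [607.5 163.2  71.9] rect [609.6 163.3] [51. 27.] 0.3 dock -0.9 30.8
rim 3254 [457. 123.] [602.   92.   72.1] rect [604.5  91.2] [40. 50.] 85.1 dock -0.6 -41.5
rim 2459 [278. 207.] [466.3  31.5  71.4] rect [466.5  30.2] [39. 51.] 82.6 dock -133.7 -112.6
black 2926 [394. 101.] [577.1 108.    0. ] rect [578.9 100.6] [189.  24.] 85.8 dock -26.8 -34.0
black 527 [462.  75.] [636.  131.    6.5] rect [636.8 131.7] [37. 13.] 86.4 dock 28.5 1.3
black 670 [442. 191.] [627.9  23.3   6.3] rect [629.   22.5] [81. 12.] 86.5 dock 29.0 -108.1
```

Emit:
carry_out(
  steps=[
    {"x":0,"y":-0.001,"z":0.1,"wx":0,"wy":0,"wz":0.157,"fingers":1},
    {"x":0,"y":-0.001,"z":0.16,"wx":0,"wy":0,"wz":0.157,"fingers":1},
    {"x":0,"y":-0.001,"z":0.21,"wx":0,"wy":0,"wz":0.157,"fingers":1},
    {"x":0,"y":-0.001,"z":0.26,"wx":0,"wy":0,"wz":0.157,"fingers":1},
    {"x":0,"y":-0.001,"z":0.3,"wx":0,"wy":0,"wz":0.157,"fingers":1},
    {"x":0,"y":-0.001,"z":0.3,"wx":0,"wy":0,"wz":0.157,"fingers":1},
    {"x":0,"y":-0.001,"z":0.3,"wx":0,"wy":0,"wz":0.157,"fingers":0.8},
    {"x":0,"y":-0.001,"z":0.3,"wx":0,"wy":0,"wz":0.157,"fingers":0.8},
    {"x":0,"y":-0.001,"z":0.3,"wx":0,"wy":0,"wz":0.157,"fingers":0.8},
    {"x":0,"y":-0.001,"z":0.3,"wx":0,"wy":0,"wz":0.2,"fingers":0.8},
    {"x":0,"y":-0.001,"z":0.3,"wx":0,"wy":0,"wz":0.244,"fingers":0.8},
    {"x":0,"y":-0.001,"z":0.3,"wx":0,"wy":0,"wz":0.244,"fingers":0.8},
    {"x":0,"y":-0.001,"z":0.3,"wx":0,"wy":0,"wz":0.244,"fingers":0.865},
    {"x":0,"y":-0.001,"z":0.3,"wx":0,"wy":0,"wz":0.244,"fingers":0.865},
  ],
  force=4,
)

```text
clock: 23.2
ee_pos: [465.8, 29.7, 20.5]
eef_rot: [0.761, 0.649, -0.0, -0.0]
force: [0.6, -0.4, 0.5]
finger_gap: 79.3
finger_force: 0.0
```

Emit:
carry_out(
  steps=[
    {"x":0,"y":0.008,"z":0,"wx":0,"wy":0,"wz":0,"fingers":0.865},
    {"x":0,"y":0.02,"z":0,"wx":0,"wy":0,"wz":0,"fingers":0.865},
    {"x":0,"y":0.034,"z":0,"wx":0,"wy":0,"wz":0,"fingers":0.865},
    {"x":0,"y":0.048,"z":0,"wx":0,"wy":0,"wz":0,"fingers":0.865},
    {"x":0,"y":0.062,"z":0,"wx":0,"wy":0,"wz":0,"fingers":0.865},
    {"x":0,"y":0.076,"z":0,"wx":0,"wy":0,"wz":0,"fingers":0.865},
    {"x":0,"y":0.09,"z":0,"wx":0,"wy":0,"wz":0,"fingers":0.865},
    {"x":0,"y":0.104,"z":0,"wx":0,"wy":0,"wz":0,"fingers":0.865},
    {"x":0,"y":0.118,"z":0,"wx":0,"wy":0,"wz":0,"fingers":0.865},
    {"x":0,"y":0.132,"z":0,"wx":0,"wy":0,"wz":0,"fingers":0.865},
    {"x":0,"y":0.146,"z":0,"wx":0,"wy":0,"wz":0,"fingers":0.865},
    {"x":0,"y":0.156,"z":0,"wx":0,"wy":0,"wz":0,"fingers":0.865},
    {"x":0,"y":0.164,"z":0,"wx":0,"wy":0,"wz":0,"fingers":0.865},
    {"x":0,"y":0.168,"z":0,"wx":0,"wy":0,"wz":0,"fingers":0.865},
    {"x":0,"y":0.168,"z":0,"wx":0,"wy":0,"wz":0,"fingers":0.8},
    {"x":0,"y":0.168,"z":0,"wx":0,"wy":0,"wz":0,"fingers":0.8},
    {"x":0,"y":0.168,"z":0,"wx":0,"wy":0,"wz":0,"fingers":0.8},
  ],
)

```text
clock: 25.32
ee_pos: [549.3, 16.6, 20.8]
eef_rot: [0.76, 0.649, 0.0, 0.0]
force: [1.7, -0.1, -1.8]
finger_gap: 76.0
finger_force: 4.0
```

Emit:
carry_out(
  steps=[
    {"x":0,"y":0,"z":0,"wx":0,"wy":0,"wz":-0.08,"fingers":0.8},
    {"x":0,"y":0,"z":0,"wx":0,"wy":0,"wz":-0.164,"fingers":0.8},
    {"x":0,"y":0,"z":0,"wx":0,"wy":0,"wz":-0.164,"fingers":0.8},
    {"x":0,"y":0,"z":0,"wx":0,"wy":0,"wz":-0.164,"fingers":0.865},
    {"x":0,"y":0,"z":0,"wx":0,"wy":0,"wz":-0.164,"fingers":0.865},
  ],
)

```text
clock: 25.95
ee_pos: [549.0, 16.6, 20.7]
eef_rot: [0.733, 0.68, -0.0, -0.0]
force: [-0.4, 0.1, -0.3]
finger_gap: 79.4
finger_force: 0.0
```

Emit:
carry_out(
  steps=[
    {"x":0,"y":0.008,"z":0,"wx":0,"wy":0,"wz":0,"fingers":0.865},
    {"x":0,"y":0.018,"z":0,"wx":0,"wy":0,"wz":0,"fingers":0.865},
    {"x":0,"y":0.03,"z":0,"wx":0,"wy":0,"wz":0,"fingers":0.865},
    {"x":0,"y":0.042,"z":0,"wx":0,"wy":0,"wz":0,"fingers":0.865},
    {"x":0,"y":0.054,"z":0,"wx":0,"wy":0,"wz":0,"fingers":0.865},
    {"x":0,"y":0.066,"z":0,"wx":0,"wy":0,"wz":0,"fingers":0.865},
    {"x":0,"y":0.078,"z":0,"wx":0,"wy":0,"wz":0,"fingers":0.865},
    {"x":0,"y":0.088,"z":0,"wx":0,"wy":0,"wz":0,"fingers":0.865},
    {"x":0,"y":0.096,"z":0,"wx":0,"wy":0,"wz":0,"fingers":0.865},
    {"x":0,"y":0.101,"z":0,"wx":0,"wy":0,"wz":0,"fingers":0.865},
    {"x":0,"y":0.104,"z":0,"wx":0,"wy":0,"wz":0,"fingers":0.865},
    {"x":0,"y":0.104,"z":0,"wx":0,"wy":0,"wz":0,"fingers":0.865},
    {"x":0,"y":0.104,"z":0,"wx":0,"wy":0,"wz":0,"fingers":1},
    {"x":0,"y":0.104,"z":0,"wx":0,"wy":0,"wz":0,"fingers":1},
    {"x":0,"y":0.104,"z":-0.08,"wx":0,"wy":0,"wz":0,"fingers":1},
    {"x":0,"y":0.104,"z":-0.2,"wx":0,"wy":0,"wz":0,"fingers":1},
    {"x":0,"y":0.104,"z":-0.3,"wx":0,"wy":0,"wz":0,"fingers":1},
  ],
)

```text
clock: 28.08
ee_pos: [601.1, 12.7, 173.0]
eef_rot: [0.733, 0.68, 0.0, 0.0]
force: [0.7, -0.5, 0.1]
finger_gap: 92.1
finger_force: 0.0
```

```bash
python3 - <<'E'
from t import *
s=observe();print(s["ee_pos"].round(1))
# tray geometry, probes, switch from scene & side
for n in ["scene","side"]:
    c=cam(n); np.savez(n+"10.npz",**c)
    for lab,lo,hi,box,zr,mp in [("red",(0,150,80),(6,255,255),(350,850,-450,-40),(-3,45),15),("marks",(18,120,100),(32,255,255),(400,680,-40,300),(40,85),8),
       ("shaft",(0,0,60),(180,60,140),(350,800,-500,-60),(19,32),15),("plate",(0,0,0),(180,255,60),(350,800,-500,-60),(6,42),30),
       ("ribs",(0,0,60),(180,60,170),(480,760,-260,-20),(13,24),40),("toro",(100,120,30),(125,255,255),(560,680,-40,300),(40,85),20)]:
        for P,a,cc in comps(c,lo,hi,box,zr,mp):
            r=cv2.minAreaRect(P[:,:2].astype(np.float32))
            print(n,lab,a,cc.round(),P.mean(0).round(1),"rect",np.round(r[0],1),np.round(r[1],1),round(r[2],1))
cv2.imwrite("pics/s5.png",cv2.resize(cam("side")["frame"][120:380,180:480],(690,598),interpolation=cv2.INTER_CUBIC))
E
```

```text
[601.1  12.7 173. ]
scene red 64 [226. 207.] [423.7 -94.2  32.4] rect [408.7 -85.6] [55.9 48.5] 0.5
scene red 137 [155. 266.] [ 589.1 -345.9   29. ] rect [ 565.6 -345.8] [34.6 76.3] 88.7
scene red 133 [254. 283.] [ 726.1 -103.1    6.1] rect [ 726.6 -102.7] [64.7 20.9] 89.6
scene red 147 [227. 291.] [ 726.2 -180.5    6.2] rect [ 725.7 -180.1] [67.6 22.7] 86.9
scene shaft 146 [200. 216.] [ 427.9 -183.    25.3] rect [ 426.5 -179.1] [ 19.7 136.2] 6.2
scene shaft 176 [150. 242.] [ 486.3 -345.7   25.4] rect [ 483.2 -346. ] [ 16.3 137.2] 89.5
scene plate 177 [196. 220.] [ 436.7 -197.2   19.8] rect [ 426.2 -186.3] [ 33.8 149.2] 10.0
scene plate 68 [148. 227.] [ 417.9 -344.3   26.4] rect [ 415.9 -344.4] [34.4 12.1] 89.7
scene plate 107 [138. 299.] [ 692.2 -401.5   39.6] rect [ 691.9 -402.3] [32.7 32.8] 85.9
scene ribs 176 [258. 255.] [640.8 -62.1  17.2] rect [633.5 -61.5] [218.4   9.1] 0.0
scene ribs 176 [231. 263.] [ 640.6 -142.9   17.4] rect [ 635.  -142.5] [  8.5 218.1] 89.8
scene ribs 179 [203. 271.] [ 640.9 -223.7   17.3] rect [ 633.1 -223.6] [  7.9 220.4] 89.8
scene toro 308 [351. 215.]
[... 1052 characters left out ...]
 -257.5] [ 8.4 32.6] 88.9
side plate 102 [324. 358.] [ 414.1 -347.6   25.1] rect [ 415.7 -346.3] [35.9  8.5] 88.2
side ribs 167 [320. 248.] [615.9 -62.7  17.3] rect [632.3 -61.5] [ 12.7 216.8] 89.4
side ribs 96 [351. 260.] [ 664.1 -145.    16.6] rect [ 659.4 -145.2] [168.9   8. ] 0.1
side ribs 152 [363. 283.] [ 641.5 -225.8   17.2] rect [ 635.  -225.7] [221.4   8.6] 1.0
side toro 229 [260. 177.] [605.7 246.3  64.2] rect [609.5 250. ] [39.9 58.3] 89.4
side toro 244 [271. 192.] [596.1 167.   64.2] rect [599.3 172.8] [47.6 52.6] 89.2
side toro 286 [286. 208.] [596.2  84.5  63.6] rect [605.6  88.9] [45.2 72.6] 84.7
side toro 355 [300. 226.] [590.9   4.7  64.3] rect [597.1  11.3] [47.7 67.5] 88.1
```

View pics/s5.png

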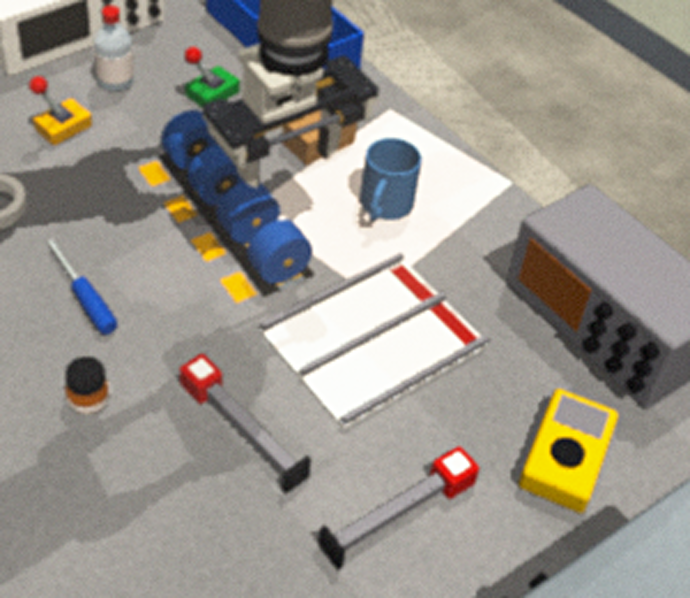

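All four toroids stand between the strips in the picture. Probe A (head about (200,375), end plate about (290,470)) points toward +y. Probe B (head about (455,470)) points along +x. The tray stripe is at its +x end. Next I'll look closely at probe A.

Emit:
carry_out(
  steps=[
    {"x":-0.1,"y":-0.06,"z":-0.12,"wx":0,"wy":0,"wz":-0.1,"fingers":0.5},
    {"x":-0.2,"y":-0.12,"z":-0.12,"wx":0,"wy":0,"wz":-0.2,"fingers":0.5},
    {"x":-0.3,"y":-0.18,"z":-0.12,"wx":0,"wy":0,"wz":-0.36,"fingers":0.5},
    {"x":-0.4,"y":-0.24,"z":-0.12,"wx":0,"wy":0,"wz":-0.36,"fingers":0.5},
    {"x":-0.53,"y":-0.303,"z":-0.12,"wx":0,"wy":0,"wz":-0.36,"fingers":0.5},
    {"x":-0.53,"y":-0.303,"z":-0.12,"wx":0,"wy":0,"wz":-0.36,"fingers":0.5},
    {"x":-0.53,"y":-0.303,"z":-0.12,"wx":0,"wy":0,"wz":-0.36,"fingers":0.5},
    {"x":-0.53,"y":-0.303,"z":-0.12,"wx":0,"wy":0,"wz":-0.36,"fingers":0.5},
  ],
)

```text
clock: 29.22
ee_pos: [430.7, -238.9, 230.2]
eef_rot: [0.669, 0.744, 0.0, -0.001]
force: [0.4, -0.4, -0.0]
finger_gap: 45.8
finger_force: 0.0
```

```bash
cat > p.py <<'E'
from t import *
def probes(name):
  s=observe(); M=R.from_quat(s["eef_rot"]).as_matrix(); h=np.degrees(np.arctan2(M[1,1],M[0,1]))
  print("tcp",s["ee_pos"].round(1),"heading",round(h,2),"q",s["qpos"].round(2))
  c=cam("wrist"); cv2.imwrite(name,c["frame"])
  for lab,lo,hi,zr,mp in [("redtop",(0,120,60),(8,255,255),(30,42),30),("headtop",(0,0,0),(180,255,255),(32,42),60),("plate",(0,0,0),(180,255,70),(5,42),40),("shafttop",(0,0,40),(180,70,160),(22,30),60),("rib",(0,0,40),(180,70,190),(13,21),80)]:
    for P,a,cc in comps(c,lo,hi,(340,800,-480,0),zr,mp):
      r=cv2.minAreaRect(P[:,:2].astype(np.float32))
      print(lab,a,cc.round(),P.mean(0).round(1),"rect",np.round(r[0],1),np.round(r[1],1),round(r[2],1))
E
python3 -c "
from p import *
probes('pics/w6.png')"
```

```text
tcp [ 430.7 -238.9  230.2] heading 6.09 q [-0.66  0.28  1.6   0.    1.26 -0.77]
redtop 853 [283.  31.] [418.3 -91.4  34.3] rect [418.  -90.5] [34.7 39.4] 5.8
headtop 1590 [283.  30.] [417.6 -90.6  34.8] rect [417.8 -90.7] [34.6 39. ] 6.3
headtop 258 [282. 199.] [ 435.2 -254.8   34.6] rect [ 435.4 -254.9] [35.4  7.9] 6.2
headtop 198 [257. 272.] [ 416.2 -344.2   34.5] rect [ 416.2 -344.7] [35.7  8. ] 89.6
headtop 558 [509. 331.] [ 736.7 -395.    34.6] rect [ 737.7 -397. ] [30.2 44.4] 8.6
plate 76 [399.  21.] [532.4 -64.4  12.2] rect [534.2 -64.6] [ 6.4 23.1] 71.0
plate 336 [283. 196.] [ 435.5 -253.2   30. ] rect [ 435.5 -252.3] [34.5 11.4] 8.2
plate 498 [276. 265.] [ 437.6 -338.5   23.5] rect [ 449.3 -334.2] [85.6 33.2] 15.8
shafttop 2087 [282. 123.] [ 427.  -178.5   24.8] rect [ 427.3 -180.8] [ 15.6 141.7] 5.9
shafttop 812 [293. 272.] [ 457.6 -344.7   24.9] rect [ 457.9 -345. ] [16.6 75.1] 89.7
rib 1612 [474.  29.] [610.4 -61.9  16.8] rect [614.7 -61.5] [  9.1 182.6] 89.9
rib 1459 [467. 111.] [ 621.9 -142.4   17. ] rect [ 627.  -142.3] [  8.8 208.3] 89.8
rib 1392 [456. 185.] [ 629.1 -222.7   16.9] rect [ 632.9 -222.9] [  8.6 219.8] 90.0
rib 187 [294. 264.] [ 458.1 -337.7   17. ] rect [ 458.  -337.6] [ 1.8 73.8] 89.4
```

View pics/w6.png

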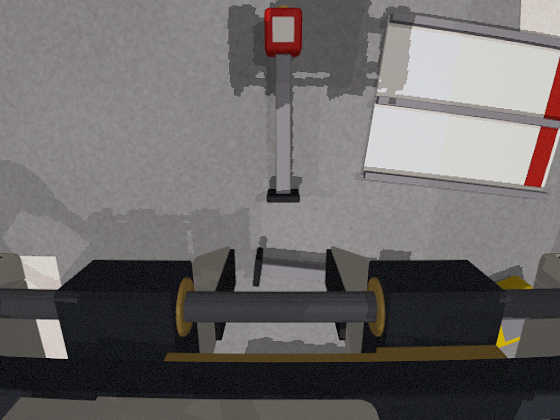

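The wrist view shows probe A's head at (283,31) and end plate at (283,199), 165 mm apart as expected. The balance point works out to about (422,-130). Grasping there.

Emit:
carry_out(
  steps=[
    {"x":0.12,"y":0.005,"z":0.1,"wx":0,"wy":0,"wz":0,"fingers":0.5},
    {"x":0.218,"y":0.005,"z":0.2,"wx":0,"wy":0,"wz":0,"fingers":0.5},
    {"x":0.218,"y":0.005,"z":0.3,"wx":0,"wy":0,"wz":0,"fingers":0.5},
    {"x":0.218,"y":0.005,"z":0.38,"wx":0,"wy":0,"wz":0,"fingers":0.5},
    {"x":0.218,"y":0.005,"z":0.43,"wx":0,"wy":0,"wz":0,"fingers":0.5},
    {"x":0.218,"y":0.005,"z":0.449,"wx":0,"wy":0,"wz":0,"fingers":0.5},
    {"x":0.218,"y":0.005,"z":0.449,"wx":0,"wy":0,"wz":0,"fingers":0.5},
    {"x":0.218,"y":0.005,"z":0.449,"wx":0,"wy":0,"wz":0,"fingers":0.1},
    {"x":0.218,"y":0.005,"z":0.449,"wx":0,"wy":0,"wz":0,"fingers":0.1},
    {"x":0.218,"y":0.005,"z":0.449,"wx":0,"wy":0,"wz":0,"fingers":0.1},
    {"x":0.218,"y":0.005,"z":0.449,"wx":0,"wy":0,"wz":0,"fingers":0.1},
    {"x":0.218,"y":0.005,"z":0.449,"wx":0,"wy":0,"wz":0,"fingers":0.1},
  ],
  force=35,
)

```text
clock: 30.78
ee_pos: [421.5, -131.7, 6.7]
eef_rot: [0.669, 0.743, 0.0, 0.001]
force: [1.3, 0.5, 6.3]
finger_gap: 15.7
finger_force: 35.0
```

Emit:
carry_out(
  steps=[
    {"x":0,"y":0,"z":-0.02,"wx":0,"wy":0,"wz":0,"fingers":0.1},
    {"x":0,"y":0,"z":-0.06,"wx":0,"wy":0,"wz":0,"fingers":0.1},
    {"x":0,"y":0,"z":-0.12,"wx":0,"wy":0,"wz":0,"fingers":0.1},
    {"x":0,"y":0,"z":-0.16,"wx":0,"wy":0,"wz":0,"fingers":0.1},
    {"x":0,"y":0,"z":-0.16,"wx":0,"wy":0,"wz":0,"fingers":0.1},
    {"x":0,"y":0,"z":-0.16,"wx":0,"wy":0,"wz":0,"fingers":0.1},
  ],
)

```text
clock: 31.52
ee_pos: [420.5, -131.2, 85.6]
eef_rot: [0.669, 0.743, -0.0, -0.001]
force: [0.4, -0.1, -3.8]
finger_gap: 15.6
finger_force: 35.0
```

```bash
python3 - <<'E'
from t import *
s=observe();print({k:np.round(s[k],2) for k in ("ee_pos","force","moment","qpos","finger_gap")})
for n in ["side","scene"]:
    c=cam(n)
    for lab,lo,hi in [("red",(0,150,80),(6,255,255)),("plate",(0,0,0),(180,255,60))]:
        for P,a,cc in comps(c,lo,hi,(380,470,-300,-60),(50,140),15):
            print(n,lab,a,cc.round(),P.mean(0).round(1),P[:,2].min().round(),P[:,2].max().round())
E
```

```text
{'ee_pos': array([ 420.49, -131.2 ,   85.56]), 'force': array([ 0.38, -0.09, -3.77]), 'moment': array([ 0.03, -0.  ,  0.01]), 'qpos': array([-0.48,  0.37,  1.94,  0.  ,  0.83, -0.58]), 'finger_gap': np.float64(15.61)}
side plate 89 [309. 308.] [ 431.7 -257.7  102.6] 80.0 119.0
scene red 21 [227. 195.] [433.2 -88.3  87.6] 82.0 91.0
scene plate 137 [185. 203.] [ 437.4 -218.6  100.1] 81.0 116.0
```

The probe is level: plate centre z is about 99.5, as expected, and the moment is about 0. I'll turn it by -96° in four calls.

Emit:
carry_out(
  steps=[
    {"x":0,"y":0,"z":-0.02,"wx":0,"wy":0,"wz":0.2,"fingers":0.1},
    {"x":0,"y":0,"z":-0.05,"wx":0,"wy":0,"wz":0.42,"fingers":0.1},
    {"x":0,"y":0,"z":-0.07,"wx":0,"wy":0,"wz":0.64,"fingers":0.1},
    {"x":0,"y":0,"z":-0.07,"wx":0,"wy":0,"wz":0.838,"fingers":0.1},
  ],
)

```text
clock: 32.12
ee_pos: [421.1, -131.5, 121.1]
eef_rot: [0.81, 0.586, -0.0, -0.0]
force: [0.8, -0.3, -3.4]
finger_gap: 15.5
finger_force: 35.0
```

Emit:
carry_out(
  steps=[
    {"x":0,"y":0,"z":0,"wx":0,"wy":0,"wz":0.22,"fingers":0.1},
    {"x":0,"y":0,"z":0,"wx":0,"wy":0,"wz":0.44,"fingers":0.1},
    {"x":0,"y":0,"z":0,"wx":0,"wy":0,"wz":0.64,"fingers":0.1},
    {"x":0,"y":0,"z":0,"wx":0,"wy":0,"wz":0.838,"fingers":0.1},
  ],
)

```text
clock: 32.62
ee_pos: [420.6, -131.2, 120.3]
eef_rot: [0.914, 0.405, -0.001, -0.001]
force: [-0.3, 0.0, -3.3]
finger_gap: 15.5
finger_force: 35.0
```

Emit:
carry_out(
  steps=[
    {"x":0,"y":0,"z":0,"wx":0,"wy":0,"wz":0.22,"fingers":0.1},
    {"x":0,"y":0,"z":0,"wx":0,"wy":0,"wz":0.44,"fingers":0.1},
    {"x":0,"y":0,"z":0,"wx":0,"wy":0,"wz":0.64,"fingers":0.1},
    {"x":0,"y":0,"z":0,"wx":0,"wy":0,"wz":0.838,"fingers":0.1},
  ],
)

```text
clock: 33.12
ee_pos: [420.6, -131.3, 120.3]
eef_rot: [0.978, 0.206, -0.001, -0.001]
force: [-0.0, -0.1, -3.4]
finger_gap: 15.9
finger_force: 35.0
```

Emit:
carry_out(
  steps=[
    {"x":0,"y":0,"z":0,"wx":0,"wy":0,"wz":0.22,"fingers":0.1},
    {"x":0,"y":0,"z":0,"wx":0,"wy":0,"wz":0.44,"fingers":0.1},
    {"x":0,"y":0,"z":0,"wx":0,"wy":0,"wz":0.64,"fingers":0.1},
    {"x":0,"y":0,"z":0,"wx":0,"wy":0,"wz":0.838,"fingers":0.1},
    {"x":0,"y":0,"z":0,"wx":0,"wy":0,"wz":0.838,"fingers":0.1},
    {"x":0,"y":0,"z":0,"wx":0,"wy":0,"wz":0.838,"fingers":0.1},
  ],
)

```text
clock: 33.88
ee_pos: [420.9, -131.4, 120.7]
eef_rot: [1.0, 0.001, -0.0, -0.0]
force: [-0.2, -0.4, -3.0]
finger_gap: 15.6
finger_force: 35.0
```

```bash
python3 -c "
from p import *
probes('pics/w7.png')" | head -1
```

```text
tcp [ 420.9 -131.4  120.7] heading -89.9 q [-0.48  0.32  1.89  0.    0.93  1.09]
```

Emit:
carry_out(
  steps=[
    {"x":0.07,"y":-0.02,"z":0,"wx":0,"wy":0,"wz":0,"fingers":0.1},
    {"x":0.17,"y":-0.04,"z":0,"wx":0,"wy":0,"wz":0,"fingers":0.1},
    {"x":0.28,"y":-0.058,"z":0,"wx":0,"wy":0,"wz":0,"fingers":0.1},
    {"x":0.38,"y":-0.058,"z":0,"wx":0,"wy":0,"wz":0,"fingers":0.1},
    {"x":0.45,"y":-0.058,"z":0.03,"wx":0,"wy":0,"wz":0,"fingers":0.1},
    {"x":0.493,"y":-0.058,"z":0.08,"wx":0,"wy":0,"wz":0,"fingers":0.1},
    {"x":0.493,"y":-0.058,"z":0.14,"wx":0,"wy":0,"wz":0,"fingers":0.1},
    {"x":0.493,"y":-0.058,"z":0.17,"wx":0,"wy":0,"wz":0,"fingers":0.1},
    {"x":0.493,"y":-0.058,"z":0.17,"wx":0,"wy":0,"wz":0,"fingers":0.1},
    {"x":0.493,"y":-0.058,"z":0.17,"wx":0,"wy":0,"wz":0,"fingers":0.1},
  ],
)

```text
clock: 35.17
ee_pos: [668.4, -102.9, 37.7]
eef_rot: [1.0, -0.0, 0.001, 0.0]
force: [0.4, -0.1, -2.4]
finger_gap: 15.7
finger_force: 35.0
```

```bash
python3 - <<'E'
from p import *
s=observe(); print(s["ee_pos"].round(1))
for n in ["wrist","side","scene"]:
    c=cam(n)
    for lab,lo,hi,zr in [("red",(0,150,60),(8,255,255),(25,90)),("plate",(0,0,0),(180,255,60),(25,90)),("rib",(0,0,40),(180,70,190),(13,22))]:
        for P,a,cc in comps(c,lo,hi,(500,770,-235,-50),zr,25):
            r=cv2.minAreaRect(P[:,:2].astype(np.float32))
            print(n,lab,a,cc.round(),P.mean(0).round(1),np.round(r[0],1),np.round(r[1],1),round(r[2],1))
E
```

```text
[ 668.4 -102.9   37.7]
wrist red 5005 [280. 188.] [ 715.4 -103.6   64.7] [ 711.5 -103.5] [39.2 35.6] 0.0
wrist plate 617 [280. 275.] [ 676.4 -103.7   61.1] [ 674.9 -103.3] [20.4 21.2] 85.0
wrist plate 123 [257. 330.] [663.6 -94.7  82.7] [665.2 -94.7] [ 2.4 13.2] 89.7
wrist plate 35 [279. 322.] [ 648.4 -103.2   55.6] [ 648.4 -103.3] [ 1.9 14.8] 3.8
wrist plate 116 [303. 330.] [ 663.6 -112.6   82.5] [ 665.4 -112.5] [12.9  2.4] 0.2
wrist rib 2346 [203. 185.] [705.2 -62.2  16.7] [702.5 -61.8] [ 8.6 81. ] 90.0
wrist rib 2328 [352. 185.] [ 705.2 -142.    16.7] [ 702.4 -142.5] [ 8.7 81.2] 89.8
wrist rib 2940 [495. 200.] [ 697.  -222.4   16.4] [ 692.1 -223.2] [102.    9.6] 0.1
wrist rib 594 [468. 339.] [ 607.  -222.3   16.2] [ 606.2 -222.9] [31.9  9. ] 0.9
side plate 64 [309. 260.] [ 543.9 -107.4   56.1] [ 544.2 -106.1] [31.5  6.3] 89.3
side rib 97 [323. 246.] [625.7 -62.4  17.5] [629.  -61.5] [103.2  12.4] 0.1
side rib 200 [343. 263.] [ 637.  -143.8   17.4] [ 634.  -143.4] [ 11.8 220.3] 89.6
side rib 41 [299. 258.] [543.4 -61.4  17.1] [544.4 -61.2] [11.1 35.4] 85.5
side rib 190 [359. 285.] [ 625.5 -225.    17.2] [ 634.8 -224.2] [ 10.8 221.9] 89.8
scene red 172 [251. 269.] [ 719.5 -106.    59.9] [ 706.7 -103.8] [35.9 57.1] 88.3
scene plate 28 [230. 227.] [ 546.9 -113.6   61.1] [ 546.1 -110.5] [22.5  8.3] 89.1
scene plate 62 [247. 255.] [ 670.7 -100.4   61.8] [ 665.2 -104.4] [34.7 20. ] 8.8
scene rib 175 [203. 271.] [ 640.4 -223.7   17.4] [ 632.2 -223.6] [  8.  221.5] 89.8
scene rib 98 [263. 267.] [690.1 -62.   17.1] [686.3 -61.7] [  8.7 116. ] 89.5
scene rib 114 [235. 273.] [ 680.9 -143.    17.4] [ 677.9 -142.9] [  8.3 128.6] 89.8
```

Emit:
carry_out(
  steps=[
    {"x":-0.004,"y":-0.0025,"z":0.02,"wx":0,"wy":0,"wz":0,"fingers":0.1},
    {"x":-0.004,"y":-0.0025,"z":0.035,"wx":0,"wy":0,"wz":0,"fingers":0.1},
    {"x":-0.004,"y":-0.0025,"z":0.045,"wx":0,"wy":0,"wz":0,"fingers":0.1},
    {"x":-0.004,"y":-0.0025,"z":0.05,"wx":0,"wy":0,"wz":0,"fingers":0.1},
    {"x":-0.004,"y":-0.0025,"z":0.05,"wx":0,"wy":0,"wz":0,"fingers":0.1},
    {"x":-0.004,"y":-0.0025,"z":0.05,"wx":0,"wy":0,"wz":0,"fingers":0.1},
  ],
)

```text
clock: 36.08
ee_pos: [665.3, -101.2, 12.7]
eef_rot: [1.0, -0.0, -0.0, -0.0]
force: [-6.7, 1.8, 8.3]
finger_gap: 15.3
finger_force: 35.0
```

Emit:
carry_out(
  steps=[
    {"x":0,"y":0,"z":0,"wx":0,"wy":0,"wz":0,"fingers":0.28},
    {"x":0,"y":0,"z":0,"wx":0,"wy":0,"wz":0,"fingers":0.28},
    {"x":0,"y":0,"z":0,"wx":0,"wy":0,"wz":0,"fingers":0.28},
    {"x":0,"y":0,"z":-0.05,"wx":0,"wy":0,"wz":0,"fingers":0.28},
    {"x":0,"y":0,"z":-0.15,"wx":0,"wy":0,"wz":0,"fingers":0.28},
    {"x":0,"y":0,"z":-0.27,"wx":0,"wy":0,"wz":0,"fingers":0.4},
    {"x":-0.08,"y":0.09,"z":-0.36,"wx":0,"wy":0,"wz":0,"fingers":0.5},
    {"x":-0.16,"y":0.18,"z":-0.43,"wx":0,"wy":0,"wz":0,"fingers":0.5},
    {"x":-0.24,"y":0.27,"z":-0.43,"wx":0,"wy":0,"wz":0,"fingers":0.5},
    {"x":-0.32,"y":0.36,"z":-0.43,"wx":0,"wy":0,"wz":0,"fingers":0.5},
    {"x":-0.4,"y":0.44,"z":-0.43,"wx":0,"wy":0,"wz":0,"fingers":0.5},
    {"x":-0.45,"y":0.49,"z":-0.43,"wx":0,"wy":0,"wz":0,"fingers":0.5},
    {"x":-0.45,"y":0.49,"z":-0.43,"wx":0,"wy":0,"wz":0,"fingers":0.5},
    {"x":-0.45,"y":0.49,"z":-0.43,"wx":0,"wy":0,"wz":0,"fingers":0.5},
  ],
)

```text
clock: 37.83
ee_pos: [440.9, -346.1, 226.2]
eef_rot: [1.0, -0.0, 0.0, -0.0]
force: [0.2, -0.3, 0.1]
finger_gap: 45.7
finger_force: 0.0
```

```bash
python3 -c "
from p import *
probes('pics/w8.png')"
```

```text
tcp [ 440.9 -346.1  226.2] heading -90.03 q [-0.8   0.41  1.43  0.    1.31  0.77]
redtop 1027 [280.  40.] [ 580.8 -346.9   34.5] rect [ 581.1 -346.5] [39.2 34.8] 0.8
headtop 1589 [280.  39.] [ 581.5 -346.7   34.9] rect [ 581.6 -347. ] [34.5 39.7] 89.3
headtop 335 [34. 87.] [ 541.6 -104.6   39.4] rect [ 542.2 -103.2] [ 9.5 36.7] 0.9
headtop 244 [278. 208.] [ 415.9 -345.1   34.4] rect [ 415.6 -344.7] [34.2  8.3] 88.7
plate 581 [38. 89.] [ 540.4 -101.3   29.4] rect [542.8 -90.6] [23.1 60.7] 13.8
plate 352 [278. 206.] [ 417.4 -345.1   29.6] rect [ 416.2 -345.1] [34.9  7.1] 89.4
shafttop 448 [41. 41.] [ 585.8 -109.8   26.3] rect [ 585.5 -109.6] [ 3.8 77.1] 89.8
shafttop 2057 [279. 134.] [ 491.9 -345.4   24.7] rect [ 490.1 -345.4] [ 15.8 141.7] 89.4
rib 832 [ 7. 60.] [570.8 -63.1  16.3] rect [577.1 -62.2] [ 10.8 104.9] 89.0
rib 229 [45. 42.] [ 586.2 -109.8   18.7] rect [ 586.6 -109.8] [ 2.9 78.1] 90.0
rib 963 [80. 52.] [ 575.5 -143.4   16.5] rect [ 574.3 -143. ] [  9.8 101. ] 90.0
rib 928 [158.  51.] [ 574.2 -223.9   16.7] rect [ 573.  -223.8] [ 9.4 98.9] 89.8
```

View pics/w8.png

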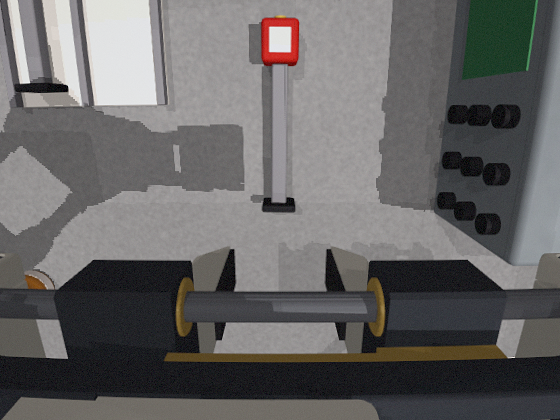

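The wrist view shows probe B's head at (280,39) and end plate at (278,208), so its balance point is about (541.4,-346.4). Grasp it.

Emit:
carry_out(
  steps=[
    {"x":0.1,"y":0.001,"z":0.08,"wx":0,"wy":0,"wz":0.02,"fingers":0.5},
    {"x":0.202,"y":0.001,"z":0.16,"wx":0,"wy":0,"wz":0.02,"fingers":0.5},
    {"x":0.202,"y":0.001,"z":0.26,"wx":0,"wy":0,"wz":0.02,"fingers":0.5},
    {"x":0.202,"y":0.001,"z":0.35,"wx":0,"wy":0,"wz":0.02,"fingers":0.5},
    {"x":0.202,"y":0.001,"z":0.42,"wx":0,"wy":0,"wz":0.02,"fingers":0.5},
    {"x":0.202,"y":0.001,"z":0.441,"wx":0,"wy":0,"wz":0.02,"fingers":0.5},
    {"x":0.202,"y":0.001,"z":0.441,"wx":0,"wy":0,"wz":0.02,"fingers":0.5},
    {"x":0.202,"y":0.001,"z":0.441,"wx":0,"wy":0,"wz":0.02,"fingers":0.1},
    {"x":0.202,"y":0.001,"z":0.441,"wx":0,"wy":0,"wz":0.02,"fingers":0.1},
    {"x":0.202,"y":0.001,"z":0.441,"wx":0,"wy":0,"wz":0.02,"fingers":0.1},
    {"x":0.202,"y":0.001,"z":0.441,"wx":0,"wy":0,"wz":0.02,"fingers":0.1},
    {"x":0.202,"y":0.001,"z":0.441,"wx":0,"wy":0,"wz":0.02,"fingers":0.1},
  ],
  force=35,
)

```text
clock: 39.38
ee_pos: [541.8, -346.8, 6.4]
eef_rot: [1.0, -0.005, 0.0, 0.0]
force: [-1.1, 2.1, 5.3]
finger_gap: 15.7
finger_force: 35.0
```

Emit:
carry_out(
  steps=[
    {"x":0,"y":0,"z":-0.02,"wx":0,"wy":0,"wz":0,"fingers":0.1},
    {"x":0,"y":0,"z":-0.06,"wx":0,"wy":0,"wz":-0.02,"fingers":0.1},
    {"x":0,"y":0,"z":-0.12,"wx":0,"wy":0,"wz":-0.02,"fingers":0.1},
    {"x":0,"y":0,"z":-0.18,"wx":0,"wy":0,"wz":-0.02,"fingers":0.1},
    {"x":0,"y":0,"z":-0.18,"wx":0,"wy":0,"wz":-0.02,"fingers":0.1},
    {"x":0,"y":0,"z":-0.18,"wx":0,"wy":0,"wz":-0.02,"fingers":0.1},
  ],
)

```text
clock: 40.12
ee_pos: [540.8, -346.3, 94.3]
eef_rot: [1.0, -0.0, -0.001, -0.001]
force: [0.3, -0.4, -3.5]
finger_gap: 15.7
finger_force: 35.0
```

```bash
python3 - <<'E'
from t import *
s=observe();print({k:np.round(s[k],2) for k in ("ee_pos","force","moment","qpos","finger_gap")})
for n in ["side","scene"]:
    c=cam(n)
    for lab,lo,hi in [("red",(0,150,80),(6,255,255)),("plate",(0,0,0),(180,255,60))]:
        for P,a,cc in comps(c,lo,hi,(380,640,-380,-300),(70,150),15):
            print(n,lab,a,cc.round(),P.mean(0).round(1),P[:,2].min().round(),P[:,2].max().round())
E
```

```text
{'ee_pos': array([ 540.84, -346.31,   94.3 ]), 'force': array([ 0.31, -0.38, -3.51]), 'moment': array([0.06, 0.11, 0.  ]), 'qpos': array([-0.69,  0.67,  1.34, -0.  ,  1.13,  0.88]), 'finger_gap': np.float64(15.73)}
side red 16 [390. 309.] [ 591.3 -364.2  104.7] 93.0 114.0
side plate 108 [327. 339.] [ 413.  -350.6  113.9] 90.0 127.0
scene red 159 [148. 246.] [ 591.3 -345.9  115.3] 90.0 125.0
scene plate 76 [144. 231.] [ 534.8 -348.   118. ] 109.0 142.0
```

Emit:
carry_out(
  steps=[
    {"x":0.06,"y":-0.08,"z":0,"wx":0,"wy":0,"wz":0,"fingers":0.1},
    {"x":0.13,"y":-0.17,"z":0,"wx":0,"wy":0,"wz":0,"fingers":0.1},
    {"x":0.2,"y":-0.26,"z":0,"wx":0,"wy":0,"wz":0,"fingers":0.1},
    {"x":0.255,"y":-0.325,"z":0,"wx":0,"wy":0,"wz":0,"fingers":0.1},
    {"x":0.255,"y":-0.325,"z":0.04,"wx":0,"wy":0,"wz":0,"fingers":0.1},
    {"x":0.255,"y":-0.325,"z":0.09,"wx":0,"wy":0,"wz":0,"fingers":0.1},
    {"x":0.255,"y":-0.325,"z":0.115,"wx":0,"wy":0,"wz":0,"fingers":0.1},
    {"x":0.255,"y":-0.325,"z":0.115,"wx":0,"wy":0,"wz":0,"fingers":0.1},
    {"x":0.255,"y":-0.325,"z":0.115,"wx":0,"wy":0,"wz":0,"fingers":0.1},
  ],
)

```text
clock: 41.35
ee_pos: [669.7, -184.8, 39.1]
eef_rot: [1.0, -0.0, 0.001, 0.0]
force: [0.2, -0.4, -3.8]
finger_gap: 15.9
finger_force: 35.0
```

```bash
python3 - <<'E'
from p import *
s=observe(); print(s["ee_pos"].round(1))
for n in ["wrist"]:
    c=cam(n)
    for lab,lo,hi,zr in [("red",(0,150,60),(8,255,255),(25,90)),("plate",(0,0,0),(180,255,60),(25,90)),("rib",(0,0,40),(180,70,190),(13,22))]:
        for P,a,cc in comps(c,lo,hi,(500,770,-235,-50),zr,25):
            r=cv2.minAreaRect(P[:,:2].astype(np.float32))
            print(n,lab,a,cc.round(),P.mean(0).round(1),np.round(r[0],1),np.round(r[1],1),round(r[2],1))
E
```

```text
[ 669.7 -184.8   39.1]
wrist red 3625 [114. 186.] [ 711.5 -106.6   38.8] [ 708.4 -102.7] [36.5 39.1] 89.5
wrist red 5067 [280. 195.] [ 713.9 -185.5   66.1] [ 709.6 -185.5] [35.7 39.1] 90.0
wrist plate 105 [140. 247.] [ 675.2 -110.    27.2] [ 675.  -110.2] [18.   1.4] 0.7
wrist plate 269 [260. 275.] [ 678.  -176.9   63.7] [ 675.6 -177.7] [19.9  3.2] 9.8
wrist plate 287 [299. 276.] [ 677.4 -193.7   63.2] [ 671.9 -191.9] [ 8.8 18.2] 56.1
wrist plate 117 [257. 330.] [ 664.9 -176.6   84. ] [ 665.5 -176.7] [ 2.4 11.2] 89.1
wrist plate 113 [303. 330.] [ 664.9 -194.4   83.9] [ 664.3 -194.4] [9.2 2.4] 1.0
wrist rib 2283 [202. 187.] [ 705.3 -143.2   16.7] [ 702.5 -142.8] [80.5  8.4] 0.0
wrist rib 2277 [349. 187.] [ 705.4 -223.    16.7] [ 702.6 -223.4] [ 8.5 81.3] 89.8
wrist rib 2937 [ 60. 202.] [696.6 -62.8  16.4] [692.8 -61.9] [ 10.6 101.3] 89.9
wrist rib 110 [146. 245.] [ 673.4 -110.1   19.4] [ 673. -110.] [18.   1.4] 1.0
wrist rib 595 [ 87. 339.] [607.2 -62.6  16.3] [606.3 -61.5] [ 9.8 32.7] 89.8
```

Emit:
carry_out(
  steps=[
    {"x":-0.002,"y":-0.004,"z":0.02,"wx":0,"wy":0,"wz":0,"fingers":0.1},
    {"x":-0.002,"y":-0.004,"z":0.035,"wx":0,"wy":0,"wz":0,"fingers":0.1},
    {"x":-0.002,"y":-0.004,"z":0.046,"wx":0,"wy":0,"wz":0,"fingers":0.1},
    {"x":-0.002,"y":-0.004,"z":0.052,"wx":0,"wy":0,"wz":0,"fingers":0.1},
    {"x":-0.002,"y":-0.004,"z":0.052,"wx":0,"wy":0,"wz":0,"fingers":0.1},
    {"x":-0.002,"y":-0.004,"z":0.052,"wx":0,"wy":0,"wz":0,"fingers":0.1},
  ],
)

```text
clock: 42.15
ee_pos: [668.2, -182.4, 12.5]
eef_rot: [1.0, -0.0, 0.0, 0.0]
force: [-2.1, 0.1, 0.2]
finger_gap: 15.8
finger_force: 35.0
```

Emit:
carry_out(
  steps=[
    {"x":0,"y":0,"z":0,"wx":0,"wy":0,"wz":0,"fingers":0.28},
    {"x":0,"y":0,"z":0,"wx":0,"wy":0,"wz":0,"fingers":0.28},
    {"x":0,"y":0,"z":0,"wx":0,"wy":0,"wz":0,"fingers":0.28},
    {"x":0,"y":0,"z":-0.05,"wx":0,"wy":0,"wz":0,"fingers":0.28},
    {"x":0,"y":0,"z":-0.15,"wx":0,"wy":0,"wz":0,"fingers":0.28},
    {"x":0,"y":0,"z":-0.27,"wx":0,"wy":0,"wz":0,"fingers":0},
    {"x":-0.06,"y":0,"z":-0.38,"wx":0,"wy":0,"wz":0,"fingers":0},
    {"x":-0.14,"y":-0.06,"z":-0.44,"wx":0,"wy":0,"wz":0,"fingers":0},
    {"x":-0.24,"y":-0.1,"z":-0.44,"wx":0,"wy":0,"wz":0,"fingers":0},
    {"x":-0.34,"y":-0.12,"z":-0.44,"wx":0,"wy":0,"wz":0,"fingers":0},
    {"x":-0.36,"y":-0.14,"z":-0.44,"wx":0,"wy":0,"wz":0,"fingers":0},
    {"x":-0.36,"y":-0.14,"z":-0.44,"wx":0,"wy":0,"wz":0,"fingers":0},
    {"x":-0.36,"y":-0.14,"z":-0.44,"wx":0,"wy":0,"wz":0,"fingers":0},
  ],
)

```text
clock: 43.78
ee_pos: [489.6, -112.8, 232.3]
eef_rot: [1.0, -0.0, 0.001, 0.0]
force: [-0.2, -0.0, -0.3]
finger_gap: 0.6
finger_force: 0.0
```

```bash
python3 - <<'E'
from p import *
probes("pics/w9.png")
c=cam("wrist")
for lab,lo,hi,zr,mp in [("rim",(100,120,30),(125,255,255),(40,80),60)]:
    for P,a,cc in comps(c,lo,hi,(560,680,-40,300),zr,mp):
      r=cv2.minAreaRect(P[:,:2].astype(np.float32)); print(lab,a,P.mean(0).round(1),np.round(r[0],1),np.round(r[1],1),round(r[2],1))
for n in ["scene","side"]:
    c=cam(n); 
    for lab,lo,hi,zr,mp in [("block",(10,120,60),(32,255,255),(8,32),20),("blocktop",(10,120,60),(32,255,255),(21,29),20),("ball",(0,150,60),(6,255,255),(75,125),15)]:
        for P,a,cc in comps(c,lo,hi,(400,600,340,480),zr,mp):
            r=cv2.minAreaRect(P[:,:2].astype(np.float32)); print(n,lab,a,cc.round(),P.mean(0).round(1),np.round(r[0],1),np.round(r[1],1),round(r[2],1))
E
```

```text
tcp [ 489.6 -112.8  232.3] heading -90.01 q [-0.38  0.3   1.58  0.    1.27  1.19]
headtop 295 [554.  13.] [ 661.9 -382.6   33.6] rect [ 658.  -382.6] [34.9 13.4] 13.5
headtop 251 [173.  77.] [597.4  -9.5  37.4] rect [597.7  -9.5] [ 3.8 75.5] 85.0
headtop 289 [269. 134.] [ 542.4 -102.1   40.2] rect [ 542.2 -102.1] [33.3  8.1] 89.9
headtop 314 [348. 134.] [ 542.5 -182.4   39.7] rect [ 542.3 -182.6] [ 7.7 35.7] 0.4
plate 517 [345. 106.] [ 569.8 -178.6   33.5] rect [ 601.4 -170.7] [133.9  35.3] 11.1
plate 290 [381.  72.] [ 603.7 -219.4   11.9] rect [ 599.4 -219.2] [  2.1 150.3] 89.9
plate 123 [185.  50.] [627.1 -14.2   7. ] rect [626.6 -13.6] [12.  12.4] 89.5
plate 46 [175.  87.] [588.6  -8.7  31.6] rect [589.   -8.8] [ 1.2 15.2] 84.9
plate 273 [269. 133.] [ 543.  -102.1   39.4] rect [ 542.4 -102.1] [ 8.  33.4] 0.4
shafttop 81 [343.  20.] [ 650.3 -175.    26.9] rect [ 649.9 -175.4] [ 1.7 37.5] 89.3
shafttop 169 [341.  87.] [ 588.  -175.5   27.1] rect [ 588.2 -176.3] [83.   3.3] 0.2
rib 1207 [230.  73.] [601.1 -61.7  16.8] rect [598.1 -61.5] [  8.9 146.7] 89.8
rib 1206 [308.  73.] [ 601.5 -142.    16.8] rect [ 597.3 -142.1] [  8.2 147.5] 89.7
rib 1264 [386.  74.] [ 601.6 -222.7   16.7] rect [ 598.2 -222.9] [148.4   9.5] 0.0
rim 915 [605.9 151.9  49.2] [609.2 153.2] [12.4 74.3] 80.4
rim 4458 [604.   85.2  64.8] [604.8  90.3] [42.5 73.8] 85.1
rim 4137 [598.2   6.7  66.1] [598.8   9.9] [40.5 73.6] 85.2
scene block 204 [372. 190.] [506.9 402.9  21.5] [499.4 408.3] [71.6 51.9] 8.2
scene blocktop 134 [372. 189.] [504.5 405.3  24.5] [499.3 409.5] [71.2 49.7] 7.7
scene ball 38 [370. 165.] [470.1 402.9 101.2] [468.8 402.7] [21.8 19.7] 40.0
side block 243 [207. 173.] [495.3 401.8  21.3] [498.6 408.5] [72.4 52.7] 6.2
side blocktop 150 [207. 171.] [497.6 406.1  24.4] [498.4 409.4] [70.2 51.5] 7.9
side ball 39 [196. 156.] [466.  401.1 102.5] [464.7 402.2] [20.7 19.1] 8.0
```

View pics/w9.png

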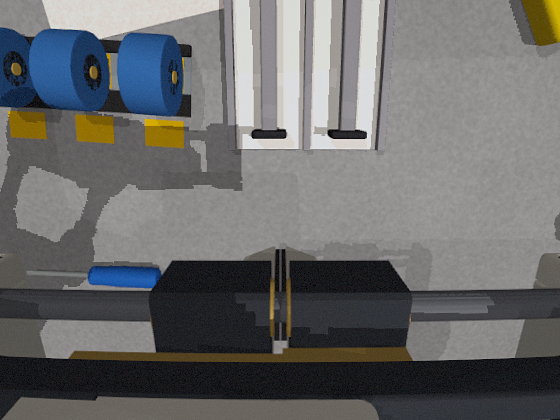

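The probes' end plates sit mid-lane (y -102 and -182.5), and toroids 1-3 show square in the dock in this view. Next is the toggle: the block is at (499,409) with yaw 7.8°.

Emit:
carry_out(
  steps=[
    {"x":-0.03,"y":-0.1,"z":0,"wx":0,"wy":0,"wz":0,"fingers":0},
    {"x":-0.06,"y":-0.2,"z":0,"wx":0,"wy":0,"wz":0,"fingers":0},
    {"x":-0.09,"y":-0.3,"z":0,"wx":0,"wy":0,"wz":0,"fingers":0},
    {"x":-0.12,"y":-0.41,"z":0,"wx":0,"wy":0,"wz":-0.1,"fingers":0},
    {"x":-0.13,"y":-0.52,"z":0,"wx":0,"wy":0,"wz":-0.2,"fingers":0},
    {"x":-0.136,"y":-0.63,"z":0,"wx":0,"wy":0,"wz":-0.272,"fingers":0},
    {"x":-0.136,"y":-0.74,"z":0,"wx":0,"wy":0,"wz":-0.272,"fingers":0},
    {"x":-0.136,"y":-0.85,"z":0,"wx":0,"wy":0,"wz":-0.272,"fingers":0},
    {"x":-0.136,"y":-0.95,"z":0,"wx":0,"wy":0,"wz":-0.272,"fingers":0},
    {"x":-0.136,"y":-1,"z":0,"wx":0,"wy":0,"wz":-0.272,"fingers":0},
    {"x":-0.136,"y":-1,"z":0,"wx":0,"wy":0,"wz":-0.272,"fingers":0},
    {"x":-0.136,"y":-1,"z":0,"wx":0,"wy":0,"wz":-0.272,"fingers":0},
  ],
)

```text
clock: 45.48
ee_pos: [420.4, 387.0, 231.8]
eef_rot: [0.998, 0.068, -0.0, 0.0]
force: [0.5, 0.3, 0.7]
finger_gap: 0.3
finger_force: 0.0
```

Emit:
carry_out(
  steps=[
    {"x":0.0,"y":-0.022,"z":0.1,"wx":0,"wy":0,"wz":0,"fingers":0},
    {"x":0.0,"y":-0.022,"z":0.2,"wx":0,"wy":0,"wz":0,"fingers":0},
    {"x":0.0,"y":-0.022,"z":0.308,"wx":0,"wy":0,"wz":0,"fingers":0},
    {"x":0.0,"y":-0.022,"z":0.308,"wx":0,"wy":0,"wz":0,"fingers":0},
    {"x":0.02,"y":-0.022,"z":0.308,"wx":0,"wy":0,"wz":0,"fingers":0},
    {"x":0.035,"y":-0.022,"z":0.308,"wx":0,"wy":0,"wz":0,"fingers":0},
    {"x":0.05,"y":-0.022,"z":0.308,"wx":0,"wy":0,"wz":0,"fingers":0},
    {"x":0.065,"y":-0.022,"z":0.308,"wx":0,"wy":0,"wz":0,"fingers":0},
    {"x":0.08,"y":-0.022,"z":0.308,"wx":0,"wy":0,"wz":0,"fingers":0},
    {"x":0.095,"y":-0.022,"z":0.308,"wx":0,"wy":0,"wz":0,"fingers":0},
    {"x":0.11,"y":-0.022,"z":0.308,"wx":0,"wy":0,"wz":0,"fingers":0},
    {"x":0.125,"y":-0.022,"z":0.308,"wx":0,"wy":0,"wz":0,"fingers":0},
    {"x":0.14,"y":-0.022,"z":0.308,"wx":0,"wy":0,"wz":0,"fingers":0},
    {"x":0.155,"y":-0.022,"z":0.308,"wx":0,"wy":0,"wz":0,"fingers":0},
    {"x":0.17,"y":-0.022,"z":0.308,"wx":0,"wy":0,"wz":0,"fingers":0},
    {"x":0.18,"y":-0.022,"z":0.308,"wx":0,"wy":0,"wz":0,"fingers":0},
    {"x":0.18,"y":-0.022,"z":0.308,"wx":0,"wy":0,"wz":0,"fingers":0},
  ],
)

```text
clock: 47.6
ee_pos: [508.5, 410.8, 78.2]
eef_rot: [0.998, 0.068, 0.0, -0.0]
force: [-0.3, -0.1, -0.2]
finger_gap: 0.3
finger_force: 0.0
```

```bash
cat > sw.py <<'E'
from t import *
for n in ["scene","side"]:
    c=cam(n)
    for P,a,cc in comps(c,(0,150,60),(6,255,255),(400,600,340,480),(60,125),8):
        m=P.mean(0); u=np.array([.991,.136]); print(n,a,cc.round(),m.round(1),"block x",((m[:2]-[499,409])@u).round(1))
print(observe()["ee_pos"].round(1),observe()["force"].round(1))
E
python3 sw.py
```

```text
scene 45 [383. 176.] [536.6 412.2  99.4] block x 37.7
[508.1 410.8  78.3] [ 0.2 -0.2 -0.1]
```

Emit:
carry_out(
  steps=[
    {"x":0.006,"y":0,"z":0,"wx":0,"wy":0,"wz":0,"fingers":0},
    {"x":0.012,"y":0,"z":0,"wx":0,"wy":0,"wz":0,"fingers":0},
    {"x":0.016,"y":0,"z":0,"wx":0,"wy":0,"wz":0,"fingers":0},
    {"x":0.016,"y":0,"z":0,"wx":0,"wy":0,"wz":0,"fingers":0},
  ],
)

```text
clock: 48.2
ee_pos: [512.3, 411.5, 78.0]
eef_rot: [0.998, 0.068, -0.004, 0.001]
force: [-12.7, -1.5, 5.0]
finger_gap: 0.3
finger_force: 6.6
```

```bash
python3 sw.py
```

```text
scene 44 [383. 177.] [539.4 411.9  97.7] block x 40.4
[512.3 411.5  78. ] [-12.6  -2.9   6.2]
```

It's at the end stop (12.7 N). I'll back off, retract and check everything.

Emit:
carry_out(
  steps=[
    {"x":-0.01,"y":0,"z":0,"wx":0,"wy":0,"wz":0,"fingers":0},
    {"x":-0.05,"y":0,"z":0,"wx":0,"wy":0,"wz":0,"fingers":0},
    {"x":-0.12,"y":0,"z":-0.05,"wx":0,"wy":0,"wz":0,"fingers":0},
    {"x":-0.18,"y":0,"z":-0.15,"wx":0,"wy":0,"wz":0,"fingers":0},
    {"x":-0.18,"y":0,"z":-0.27,"wx":0,"wy":0,"wz":0,"fingers":0},
    {"x":-0.18,"y":0,"z":-0.36,"wx":0,"wy":0,"wz":0,"fingers":0},
    {"x":-0.18,"y":0,"z":-0.36,"wx":0,"wy":0,"wz":0,"fingers":0},
    {"x":-0.18,"y":0,"z":-0.36,"wx":0,"wy":0,"wz":0,"fingers":0},
  ],
)

```text
clock: 49.3
ee_pos: [426.6, 399.5, 257.6]
eef_rot: [0.998, 0.068, -0.0, 0.0]
force: [0.4, -0.5, -0.2]
finger_gap: 0.2
finger_force: 0.0
```

```bash
python3 sw.py; python3 - <<'E'
from t import *
for n in ["scene","side"]:
    c=cam(n)
    for lab,lo,hi,box,zr,mp in [("red",(0,150,80),(6,255,255),(350,850,-450,-40),(10,60),15),("plate",(0,0,0),(180,255,60),(350,800,-500,-60),(25,52),20),("toro",(100,120,30),(125,255,255),(560,680,-40,300),(40,85),20)]:
        for P,a,cc in comps(c,lo,hi,box,zr,mp):
            r=cv2.minAreaRect(P[:,:2].astype(np.float32))
            print(n,lab,a,P.mean(0).round(1),"rect",np.round(r[0],1),np.round(r[1],1),round(r[2],1))
a=cam("side")["frame"][120:380,150:450]; cv2.imwrite("pics/f.png",cv2.resize(a,(690,598),interpolation=cv2.INTER_CUBIC))
E
```

```text
scene 44 [383. 177.] [539.4 411.9  97.8] block x 40.4
side 35 [214. 148.] [535.  410.9  98.7] block x 35.9
[426.3 399.2 256.5] [-0.6 -0.7 -0.6]
scene red 140 [ 715.5 -184.7   37.3] rect [ 703.9 -183.4] [50.3 34.8] 0.4
scene red 157 [ 762.4 -107.    37. ] rect [ 753.1 -103.7] [35.5 48.3] 89.7
scene plate 52 [ 543.9 -182.9   37.4] rect [ 542.5 -182.4] [ 9. 34.] 0.3
scene plate 47 [ 592.6 -102.8   37.2] rect [ 591.8 -103.3] [10.3 31.9] 4.4
scene plate 130 [ 692.6 -401.4   40.4] rect [ 692.5 -402. ] [32.8 32.9] 76.7
scene toro 305 [630.6 247.1  63. ] rect [622.  250.8] [40.  70.8] 86.5
scene toro 308 [624.8 166.2  63.4] rect [616.3 169.8] [41.2 66.4] 85.7
scene toro 309 [620.   86.8  63.5] rect [611.5  89.6] [39.9 66. ] 86.3
scene toro 310 [615.3   6.8  63.6] rect [605.    8.5] [69.3 41.7] 0.5
side red 122 [ 750.9 -114.9   32.1] rect [ 755.4 -108.2] [31.  41.9] 84.2
side red 145 [ 704.2 -192.    33.9] rect [ 707.7 -184.4] [43.4 37.1] 1.0
side plate 40 [ 588.6 -108.8   36.1] rect [ 589.8 -106.2] [31.4  8.3] 87.2
side plate 45 [ 539.9 -188.2   36.2] rect [ 539.3 -186.6] [ 7.3 28.4] 11.0
side plate 118 [ 690.9 -403.4   40.6] rect [ 690.4 -402.7] [33.1 29.7] 49.9
side toro 287 [610.3 245.1  63.6] rect [616.1 249.6] [44.2 71.9] 87.1
side toro 326 [603.4 164.7  63.5] rect [609.1 168.9] [45.6 69.6] 82.3
side toro 353 [597.4  84.6  63.1] rect [603.3  89.9] [45.7 69.8] 81.6
side toro 366 [591.1   4.3  63.7] rect [598.   10.7] [46.3 70.9] 84.3
```

View pics/f.png

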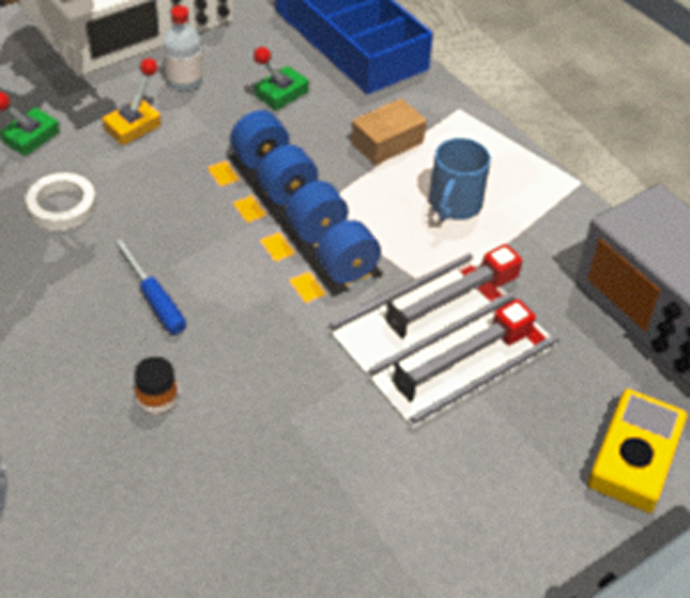

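The picture shows that the lane-2 probe (head at (503,265)) has been knocked about 49 mm toward +x since I placed it. The toroids, the other probe and the lever are fine. The lever must be thrown last, so I'll put it back to off, mend the probe, then switch on again.

Emit:
carry_out(
  steps=[
    {"x":0.1,"y":0,"z":0,"wx":0,"wy":0,"wz":0,"fingers":0},
    {"x":0.2,"y":0,"z":0,"wx":0,"wy":0,"wz":0,"fingers":0},
    {"x":0.306,"y":0,"z":0,"wx":0,"wy":0,"wz":0,"fingers":0},
    {"x":0.306,"y":0,"z":0.08,"wx":0,"wy":0,"wz":0,"fingers":0},
    {"x":0.306,"y":0,"z":0.18,"wx":0,"wy":0,"wz":0,"fingers":0},
    {"x":0.306,"y":0,"z":0.28,"wx":0,"wy":0,"wz":0,"fingers":0},
    {"x":0.306,"y":0,"z":0.348,"wx":0,"wy":0,"wz":0,"fingers":0},
    {"x":0.3,"y":0,"z":0.348,"wx":0,"wy":0,"wz":0,"fingers":0},
    {"x":0.28,"y":0,"z":0.348,"wx":0,"wy":0,"wz":0,"fingers":0},
    {"x":0.262,"y":0,"z":0.348,"wx":0,"wy":0,"wz":0,"fingers":0},
    {"x":0.244,"y":0,"z":0.348,"wx":0,"wy":0,"wz":0,"fingers":0},
    {"x":0.226,"y":0,"z":0.348,"wx":0,"wy":0,"wz":0,"fingers":0},
    {"x":0.208,"y":0,"z":0.348,"wx":0,"wy":0,"wz":0,"fingers":0},
    {"x":0.19,"y":0,"z":0.348,"wx":0,"wy":0,"wz":0,"fingers":0},
    {"x":0.172,"y":0,"z":0.348,"wx":0,"wy":0,"wz":0,"fingers":0},
    {"x":0.154,"y":0,"z":0.348,"wx":0,"wy":0,"wz":0,"fingers":0},
    {"x":0.138,"y":0,"z":0.348,"wx":0,"wy":0,"wz":0,"fingers":0},
    {"x":0.126,"y":0,"z":0.348,"wx":0,"wy":0,"wz":0,"fingers":0},
    {"x":0.121,"y":0,"z":0.348,"wx":0,"wy":0,"wz":0,"fingers":0},
    {"x":0.121,"y":0,"z":0.348,"wx":0,"wy":0,"wz":0,"fingers":0},
  ],
)

```text
clock: 52.05
ee_pos: [486.5, 407.9, 84.3]
eef_rot: [0.998, 0.068, -0.0, 0.0]
force: [0.9, -0.1, 0.1]
finger_gap: 0.5
finger_force: 0.0
```

Emit:
carry_out(
  steps=[
    {"x":0.02,"y":0,"z":0,"wx":0,"wy":0,"wz":0,"fingers":0},
    {"x":0.08,"y":0,"z":-0.04,"wx":0,"wy":0,"wz":0,"fingers":0},
    {"x":0.08,"y":0,"z":-0.14,"wx":0,"wy":0,"wz":0,"fingers":0},
    {"x":0.08,"y":0,"z":-0.25,"wx":0,"wy":0,"wz":0,"fingers":0},
    {"x":0.08,"y":0.08,"z":-0.3,"wx":0,"wy":0,"wz":0,"fingers":0.4},
    {"x":0.08,"y":0.19,"z":-0.3,"wx":0,"wy":0,"wz":0.1,"fingers":0.4},
    {"x":0.08,"y":0.3,"z":-0.3,"wx":0,"wy":0,"wz":0.2,"fingers":0.4},
    {"x":0.08,"y":0.41,"z":-0.3,"wx":0,"wy":0,"wz":0.272,"fingers":0.4},
    {"x":0.08,"y":0.52,"z":-0.3,"wx":0,"wy":0,"wz":0.272,"fingers":0.4},
    {"x":0.08,"y":0.63,"z":-0.3,"wx":0,"wy":0,"wz":0.272,"fingers":0.4},
    {"x":0.08,"y":0.74,"z":-0.3,"wx":0,"wy":0,"wz":0.272,"fingers":0.4},
    {"x":0.08,"y":0.85,"z":-0.3,"wx":0,"wy":0,"wz":0.272,"fingers":0.4},
    {"x":0.08,"y":0.95,"z":-0.3,"wx":0,"wy":0,"wz":0.272,"fingers":0.4},
    {"x":0.08,"y":1.0,"z":-0.3,"wx":0,"wy":0,"wz":0.272,"fingers":0.4},
    {"x":0.08,"y":1.0,"z":-0.3,"wx":0,"wy":0,"wz":0.272,"fingers":0.4},
    {"x":0.08,"y":1.0,"z":-0.3,"wx":0,"wy":0,"wz":0.272,"fingers":0.4},
  ],
)

```text
clock: 54.05
ee_pos: [594.1, -81.6, 234.2]
eef_rot: [1.0, -0.0, -0.0, -0.0]
force: [-0.1, 0.8, -0.7]
finger_gap: 36.6
finger_force: 0.0
```

```bash
python3 sw.py; python3 - <<'E'
from p import *
s=observe(); print(s["ee_pos"].round(1),s["eef_rot"].round(4))
c=cam("wrist")
for lab,lo,hi,zr in [("headtop",(0,0,0),(180,255,255),(37,48)),("red",(0,150,60),(8,255,255),(25,90)),("shaft",(0,0,40),(180,70,190),(26,34)),("rib",(0,0,40),(180,70,190),(13,22))]:
    for P,a,cc in comps(c,lo,hi,(500,800,-235,-50),zr,60):
        r=cv2.minAreaRect(P[:,:2].astype(np.float32))
        print(lab,a,cc.round(),P.mean(0).round(1),np.round(r[0],1),np.round(r[1],1),round(r[2],1))
E
```

```text
scene 36 [369. 165.] [467.1 402.4 100.2] block x -32.5
side 40 [196. 157.] [463.3 400.4 100.2] block x -36.5
[594.  -80.9 234.3] [-0.1  0.9  0.8]
[594.  -80.9 234.3] [ 1.e+00  6.e-04  0.e+00 -1.e-04]
headtop 1473 [303.  18.] [ 753.  -102.7   40.8] [ 753.  -103.1] [33.1 36. ] 0.3
headtop 1502 [384.  70.] [ 707.7 -181.8   40.8] [ 707.8 -182.5] [38.3 36.8] 1.0
headtop 249 [300. 188.] [ 590.9 -103.1   40.4] [ 590.8 -103.4] [ 7.3 35. ] 0.1
headtop 232 [372. 231.] [ 542.6 -182.4   40.4] [ 542.4 -182.7] [ 7.8 35.9] 0.6
red 868 [303.  23.] [ 749.7 -102.6   40. ] [ 752.9 -103.2] [33.1 34.4] 0.4
red 1005 [381.  71.] [ 707.3 -179.7   39.5] [ 707.4 -182.5] [38.9 36.8] 1.0
shaft 2221 [301. 110.] [ 668.5 -102.7   30.7] [ 665.5 -102.8] [142.   16.2] 0.0
shaft 2053 [375. 158.] [ 619.7 -182.3   30.6] [ 616.5 -183. ] [ 16.7 141.7] 89.7
rib 1523 [262. 133.] [642.7 -61.7  16.7] [634.2 -61.3] [  8.2 218.8] 89.6
rib 1573 [336. 135.] [ 641.3 -141.9   16.7] [ 633.2 -142.2] [  8.5 219.3] 89.7
rib 1638 [410. 135.] [ 642.1 -222.7   16.5] [ 633.6 -223.2] [  9.4 219.8] 90.0
rib 86 [368. 129.] [ 649.9 -175.2   19.4] [ 648.8 -175.3] [ 1.1 75.8] 89.5
rib 64 [363. 194.] [ 578.7 -175.    19.4] [ 578. -175.] [62.   0.8] 0.1
```

Emit:
carry_out(
  steps=[
    {"x":0.12,"y":0.02,"z":0.1,"wx":0,"wy":0,"wz":0,"fingers":0.3},
    {"x":0.2,"y":0.043,"z":0.18,"wx":0,"wy":0,"wz":0,"fingers":0.3},
    {"x":0.246,"y":0.043,"z":0.26,"wx":0,"wy":0,"wz":0,"fingers":0.3},
    {"x":0.246,"y":0.043,"z":0.34,"wx":0,"wy":0,"wz":0,"fingers":0.3},
    {"x":0.246,"y":0.043,"z":0.36,"wx":0,"wy":0,"wz":0,"fingers":0.3},
    {"x":0.246,"y":0.043,"z":0.36,"wx":0,"wy":0,"wz":0,"fingers":0.3},
  ],
)

```text
clock: 54.95
ee_pos: [717.1, -103.0, 55.0]
eef_rot: [1.0, 0.0, 0.0, 0.0]
force: [0.9, 0.2, 1.0]
finger_gap: 28.1
finger_force: 0.0
```

Emit:
carry_out(
  steps=[
    {"x":0,"y":0,"z":0.04,"wx":0,"wy":0,"wz":0,"fingers":0.3},
    {"x":0,"y":0,"z":0.07,"wx":0,"wy":0,"wz":0,"fingers":0.3},
    {"x":0,"y":0,"z":0.084,"wx":0,"wy":0,"wz":0,"fingers":0.3},
    {"x":0,"y":0,"z":0.084,"wx":0,"wy":0,"wz":0,"fingers":0.3},
    {"x":0,"y":0,"z":0.084,"wx":0,"wy":0,"wz":0,"fingers":0.1},
    {"x":0,"y":0,"z":0.084,"wx":0,"wy":0,"wz":0,"fingers":0.1},
    {"x":0,"y":0,"z":0.084,"wx":0,"wy":0,"wz":0,"fingers":0.1},
    {"x":0,"y":0,"z":0.084,"wx":0,"wy":0,"wz":0,"fingers":0.1},
    {"x":0,"y":0,"z":0.06,"wx":0,"wy":0,"wz":0,"fingers":0.1},
    {"x":0,"y":0,"z":0.02,"wx":0,"wy":0,"wz":0,"fingers":0.1},
    {"x":-0.02,"y":0,"z":0,"wx":0,"wy":0,"wz":0,"fingers":0.1},
    {"x":-0.06,"y":0,"z":0,"wx":0,"wy":0,"wz":0,"fingers":0.1},
    {"x":-0.097,"y":-0.001,"z":0,"wx":0,"wy":0,"wz":0,"fingers":0.1},
    {"x":-0.097,"y":-0.001,"z":0.03,"wx":0,"wy":0,"wz":0,"fingers":0.1},
    {"x":-0.097,"y":-0.001,"z":0.06,"wx":0,"wy":0,"wz":0,"fingers":0.1},
    {"x":-0.097,"y":-0.001,"z":0.078,"wx":0,"wy":0,"wz":0,"fingers":0.1},
    {"x":-0.097,"y":-0.001,"z":0.085,"wx":0,"wy":0,"wz":0,"fingers":0.1},
    {"x":-0.097,"y":-0.001,"z":0.085,"wx":0,"wy":0,"wz":0,"fingers":0.1},
  ],
  force=35,
)

```text
clock: 57.2
ee_pos: [668.2, -102.9, 12.7]
eef_rot: [1.0, 0.0, -0.001, -0.0]
force: [-7.1, 1.2, 8.5]
finger_gap: 15.3
finger_force: 35.0
```

Emit:
carry_out(
  steps=[
    {"x":0,"y":0,"z":0,"wx":0,"wy":0,"wz":0,"fingers":0.28},
    {"x":0,"y":0,"z":0,"wx":0,"wy":0,"wz":0,"fingers":0.28},
    {"x":0,"y":0,"z":0,"wx":0,"wy":0,"wz":0,"fingers":0.28},
    {"x":0,"y":0,"z":-0.05,"wx":0,"wy":0,"wz":0,"fingers":0.28},
    {"x":0,"y":0,"z":-0.15,"wx":0,"wy":0,"wz":0,"fingers":0.28},
    {"x":0,"y":0,"z":-0.27,"wx":0,"wy":0,"wz":0,"fingers":0},
    {"x":-0.06,"y":0,"z":-0.38,"wx":0,"wy":0,"wz":0,"fingers":0},
    {"x":-0.14,"y":-0.05,"z":-0.44,"wx":0,"wy":0,"wz":0,"fingers":0},
    {"x":-0.24,"y":-0.05,"z":-0.44,"wx":0,"wy":0,"wz":0,"fingers":0},
    {"x":-0.34,"y":-0.05,"z":-0.44,"wx":0,"wy":0,"wz":0,"fingers":0},
    {"x":-0.36,"y":-0.05,"z":-0.44,"wx":0,"wy":0,"wz":0,"fingers":0},
    {"x":-0.36,"y":-0.05,"z":-0.44,"wx":0,"wy":0,"wz":0,"fingers":0},
  ],
)

```text
clock: 58.7
ee_pos: [489.1, -78.3, 232.4]
eef_rot: [1.0, -0.0, 0.001, 0.0]
force: [0.4, -0.1, 0.0]
finger_gap: 0.4
finger_force: 0.0
```

```bash
cat > chk.py <<'E'
from t import *
s=observe(); print(s["ee_pos"].round(1))
for n in ["scene","side"]:
    c=cam(n)
    for lab,lo,hi,box,zr,mp in [("red",(0,150,80),(6,255,255),(500,850,-450,-40),(10,60),15),("plate",(0,0,0),(180,255,60),(500,650,-300,-60),(25,52),20),("toro",(100,120,30),(125,255,255),(560,680,-40,300),(40,85),20)]:
        for P,a,cc in comps(c,lo,hi,box,zr,mp):
            r=cv2.minAreaRect(P[:,:2].astype(np.float32))
            print(n,lab,a,P.mean(0).round(1),"rect",np.round(r[0],1),np.round(r[1],1),round(r[2],1))
E
python3 chk.py
```

```text
[489.1 -78.3 232.4]
scene red 146 [ 715.6 -107.    35.8] rect [ 707.  -104.6] [42.  35.3] 0.7
scene red 152 [ 716.6 -184.8   36. ] rect [ 704.2 -183.6] [49.2 35.2] 1.1
scene plate 51 [ 543.1 -104.    37.2] rect [ 542.3 -103.8] [10.9 33.7] 2.9
scene plate 53 [ 543.5 -182.7   36.7] rect [ 542.9 -182.4] [33.9  7.5] 88.0
scene toro 305 [630.5 246.9  63. ] rect [622.5 251.5] [40.1 68.8] 85.9
scene toro 314 [624.3 166.   62.6] rect [613.5 170. ] [41.1 71.5] 86.8
scene toro 317 [619.8  86.3  63.2] rect [609.3  90.6] [41.5 70. ] 85.1
scene toro 310 [614.7   7.   63.9] rect [603.7  10. ] [40.2 69.3] 85.4
side red 130 [ 703.2 -113.5   33.6] rect [ 707.8 -104.4] [39.6 43.5] 88.1
side red 142 [ 704.1 -191.6   33.5] rect [ 709.3 -175.4] [62.7 43.3] 80.8
side plate 40 [ 540.2 -108.5   35.8] rect [ 540. -107.] [ 9.3 28.2] 14.2
side plate 46 [ 539.9 -188.2   36.2] rect [ 540.7 -187.3] [ 7.5 31. ] 3.7
side toro 98 [590.8 249.3  55.3] rect [591.8 250.3] [30.7 40.9] 12.5
side toro 135 [585.6 168.9  57.2] rect [587.  172.2] [30.3 46.5] 2.4
side toro 106 [576.9  91.5  56.1] rect [578.1  92.4] [42.2 21.2] 81.8
side toro 304 [587.9   1.6  60.7] rect [597.2  10.1] [46.6 69.8] 83.3
```

Both probes are back in place. Throw the lever again.

Emit:
carry_out(
  steps=[
    {"x":-0.03,"y":-0.1,"z":0,"wx":0,"wy":0,"wz":0,"fingers":0},
    {"x":-0.06,"y":-0.2,"z":0,"wx":0,"wy":0,"wz":0,"fingers":0},
    {"x":-0.09,"y":-0.3,"z":0,"wx":0,"wy":0,"wz":0,"fingers":0},
    {"x":-0.12,"y":-0.41,"z":0,"wx":0,"wy":0,"wz":-0.1,"fingers":0},
    {"x":-0.13,"y":-0.52,"z":0,"wx":0,"wy":0,"wz":-0.2,"fingers":0},
    {"x":-0.137,"y":-0.63,"z":0,"wx":0,"wy":0,"wz":-0.272,"fingers":0},
    {"x":-0.137,"y":-0.74,"z":0,"wx":0,"wy":0,"wz":-0.272,"fingers":0},
    {"x":-0.137,"y":-0.85,"z":0,"wx":0,"wy":0,"wz":-0.272,"fingers":0},
    {"x":-0.137,"y":-0.953,"z":0,"wx":0,"wy":0,"wz":-0.272,"fingers":0},
    {"x":-0.137,"y":-0.953,"z":0,"wx":0,"wy":0,"wz":-0.272,"fingers":0},
    {"x":-0.137,"y":-0.953,"z":0,"wx":0,"wy":0,"wz":-0.272,"fingers":0},
    {"x":-0.137,"y":-0.953,"z":0,"wx":0,"wy":0,"wz":-0.272,"fingers":0},
  ],
)

```text
clock: 60.3
ee_pos: [420.5, 397.7, 231.6]
eef_rot: [0.998, 0.067, -0.0, 0.0]
force: [0.4, -0.1, 0.3]
finger_gap: 0.5
finger_force: 0.0
```

```bash
python3 chk.py | grep -v toro
```

```text
[420.5 397.7 231.6]
scene red 145 [ 715.5 -106.6   36.4] rect [ 707.  -104.2] [36.4 43.1] 87.5
scene red 149 [ 716.2 -184.7   36.5] rect [ 704.5 -183.5] [49.9 34.9] 1.0
scene plate 55 [ 543.3 -104.4   36.8] rect [ 542.7 -103.4] [10.7 34.4] 7.3
scene plate 54 [ 543.4 -182.    36.4] rect [ 541.4 -182.4] [10.9 34.5] 0.5
side red 128 [ 703.  -113.2   34.1] rect [ 707.3 -106.1] [38.5 39.5] 87.9
side red 143 [ 704.4 -191.9   33.9] rect [ 707.8 -183.7] [45.3 36.8] 0.6
side plate 36 [ 539.9 -108.4   37.5] rect [ 539.7 -106.9] [ 8.4 28.9] 7.1
side plate 48 [ 540.3 -187.8   35.7] rect [ 540.3 -185.6] [ 8.2 30.5] 7.7
```

Emit:
carry_out(
  steps=[
    {"x":0.0,"y":0,"z":0.1,"wx":0,"wy":0,"wz":0,"fingers":0},
    {"x":0.0,"y":0,"z":0.2,"wx":0,"wy":0,"wz":0,"fingers":0},
    {"x":0.0,"y":0,"z":0.307,"wx":0,"wy":0,"wz":0,"fingers":0},
    {"x":0.0,"y":0,"z":0.307,"wx":0,"wy":0,"wz":0,"fingers":0},
    {"x":0.02,"y":0,"z":0.307,"wx":0,"wy":0,"wz":0,"fingers":0},
    {"x":0.035,"y":0,"z":0.307,"wx":0,"wy":0,"wz":0,"fingers":0},
    {"x":0.05,"y":0,"z":0.307,"wx":0,"wy":0,"wz":0,"fingers":0},
    {"x":0.065,"y":0,"z":0.307,"wx":0,"wy":0,"wz":0,"fingers":0},
    {"x":0.08,"y":0,"z":0.307,"wx":0,"wy":0,"wz":0,"fingers":0},
    {"x":0.095,"y":0,"z":0.307,"wx":0,"wy":0,"wz":0,"fingers":0},
    {"x":0.11,"y":0,"z":0.307,"wx":0,"wy":0,"wz":0,"fingers":0},
    {"x":0.125,"y":0,"z":0.307,"wx":0,"wy":0,"wz":0,"fingers":0},
    {"x":0.14,"y":0,"z":0.307,"wx":0,"wy":0,"wz":0,"fingers":0},
    {"x":0.155,"y":0,"z":0.307,"wx":0,"wy":0,"wz":0,"fingers":0},
    {"x":0.17,"y":0,"z":0.307,"wx":0,"wy":0,"wz":0,"fingers":0},
    {"x":0.18,"y":0,"z":0.307,"wx":0,"wy":0,"wz":0,"fingers":0},
    {"x":0.186,"y":0,"z":0.307,"wx":0,"wy":0,"wz":0,"fingers":0},
    {"x":0.192,"y":0,"z":0.307,"wx":0,"wy":0,"wz":0,"fingers":0},
    {"x":0.192,"y":0,"z":0.307,"wx":0,"wy":0,"wz":0,"fingers":0},
  ],
)

```text
clock: 62.78
ee_pos: [512.2, 411.0, 77.9]
eef_rot: [0.998, 0.068, -0.003, 0.001]
force: [-10.7, -2.2, 4.2]
finger_gap: 0.7
finger_force: 5.4
```

Emit:
carry_out(
  steps=[
    {"x":-0.01,"y":0,"z":0,"wx":0,"wy":0,"wz":0,"fingers":0},
    {"x":-0.05,"y":0,"z":0,"wx":0,"wy":0,"wz":0,"fingers":0},
    {"x":-0.12,"y":0,"z":-0.05,"wx":0,"wy":0,"wz":0,"fingers":0},
    {"x":-0.18,"y":0,"z":-0.15,"wx":0,"wy":0,"wz":0,"fingers":0},
    {"x":-0.18,"y":0,"z":-0.27,"wx":0,"wy":0,"wz":0,"fingers":0},
    {"x":-0.18,"y":0,"z":-0.36,"wx":0,"wy":0,"wz":0,"fingers":0},
    {"x":-0.18,"y":0,"z":-0.36,"wx":0,"wy":0,"wz":0,"fingers":0},
    {"x":-0.18,"y":0,"z":-0.36,"wx":0,"wy":0,"wz":0,"fingers":0},
  ],
)

```text
clock: 63.78
ee_pos: [425.9, 399.0, 257.6]
eef_rot: [0.998, 0.068, -0.0, 0.0]
force: [0.1, -0.0, 0.1]
finger_gap: 0.4
finger_force: 0.0
```

```bash
python3 sw.py; python3 chk.py
```

```text
scene 46 [383. 177.] [540.2 411.8  98.1] block x 41.2
side 35 [214. 148.] [534.7 410.3  99.2] block x 35.6
[425.6 398.8 256.5] [-0.5 -0.4 -0.2]
[425.6 398.8 256.5]
scene red 147 [ 715.7 -106.7   36.5] rect [ 706.2 -103.9] [36.1 43.4] 88.8
scene red 144 [ 715.8 -184.4   36.8] rect [ 704.1 -184. ] [49.4 34.8] 2.0
scene plate 55 [ 543.4 -103.9   36.5] rect [ 543.2 -103.4] [ 9.  34.4] 0.7
scene plate 55 [ 543.8 -182.4   36.7] rect [ 543.1 -182.3] [34.3  8.4] 89.1
scene toro 310 [630.3 247.1  62.4] rect [623.5 250.9] [40.8 68.1] 86.3
scene toro 307 [624.8 166.1  63.4] rect [616.5 169.9] [41.8 67.7] 88.9
scene toro 309 [620.3  86.7  63.5] rect [610.2  90. ] [41.1 69.8] 85.0
scene toro 308 [615.    7.1  64. ] rect [605.9   9.4] [40.6 65.5] 86.2
side red 127 [ 703.6 -113.6   33.7] rect [ 706.6 -104.5] [43.2 39.1] 1.7
side red 146 [ 703.8 -191.5   34.1] rect [ 707.3 -184.3] [40.1 36.6] 0.4
side plate 39 [ 539.7 -109.3   37.7] rect [ 539.8 -106.7] [ 7.6 33.5] 2.9
side plate 49 [ 540.5 -186.7   35.4] rect [ 540.6 -185.1] [ 7.3 33.3] 5.2
side toro 614 [606.8 202.5  63.6] rect [612.4 209.7] [127.1  72.4] 85.7
side toro 351 [597.6  84.8  63.3] rect [602.4  89. ] [45.4 68.3] 80.9
side toro 368 [591.1   4.3  63.8] rect [596.4   9.6] [69.9 46.7] 0.9
```

```bash
python3 -c "
from h import *
print(close_job())"
```

```text
the job is handed in; nothing more can be done
None
```

The job is handed in: four transformers docked square, both probes level in their lanes, toggle on. One probe was found about 49 mm out of place after I first switched on, so I set the toggle back to off, re-laid the probe and switched on again, last.

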